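# Fish out the bowl-stop bracket and dock it under its keeper

## Robot

A 7-joint arm with a two-finger parallel gripper is mounted at the origin on the work surface. World frame = base frame: x ahead of the robot, y to its left, z up, the work surface at z = 0. Lengths are in m, angles in rad, forces in N, time in s.
With the tool pointing down it reaches from about 0.4 to 0.85 m from the base axis. Payload 10.4 kg.
Tool frame: the origin (TCP) lies midway between the tips of the shut fingers; the grasp point (between the pads) lies 19 mm behind it; z points along the fingers, y is the direction in which the jaws open and shut (so a half turn about z gives the same grasp; the last joint's range is limited). The gripper opens to 87 mm and grips with 3 to 60 N. Pads are 19 mm wide; open, the fingers measure 117 mm over their backs; the gripper's body (75 mm by 190 mm) begins 51 mm behind the grasp point.
Start: joints at [-1.204, 0.332, -0.065, 1.46, 0.022, 1.35, -0.088], TCP at [0.237, 0.578, 0.223] pointing down, gripper open.
Joint ranges: [-2.6, 2.6], [-0.5, 2.12], [-1.47, 1.34], [0.16, 2.42], [-1.27, 4.41], [0.06, 2.06], [-2.6, 2.6]. Speed limits (rad/s): [2.22, 2.22, 2.79, 2.79, 3.14, 3.14, 3.14].

## Interface

Orientations are given as a unit quaternion [x, y, z, w].
In Python, from workcell import monitor, imaging, r gives the robot as it stands.
- The arm moves only by the tool move_arm, never from a script. Its argument "rows" is a list of rows, each a list of 3 entries, a list of its own where there are three numbers: the turn, a rotation vector about the tool's x, y, z in rad, then the shift along the tool's x, y, z in mm, then the finger opening in mm, from 0 to 87. In form: [[[rx, ry, rz], [dx, dy, dz], grip], ...]. A call has 1 to 12 rows; each row shifts and turns the commanded pose from where the row before left it, along the tool's axes as they then stand; what a row does not reach is not made up. A row lasts 1/8 s, in which the tool goes at most 62.5 mm and 10.7 degrees, less where a joint would pass 70% of its speed; a pose out of reach is approached as far as the arm can. A call is refused whole if a number of a shift passes 62.5 or a number of a turn 0.188, either way. A call with a gripper value outside its range is refused whole. The fingers move at their own pace and stop on an object; "newtons" is the grip in N (left out, the last holds). Time passes only in rows, so rows that do not move let the fingers close. It gives the time, the measured TCP pose, the force and the opening at its end, in the units of the state.
- monitor.get_obs(): the state, without advancing time (a new reading comes with each control period).
- imaging.get_image(name): name is "scene" or "top" or "wrist"; returns a dict with "image" (400x640x3 uint8, red, green, blue), "range_z" (400x640 float32, m along the optical axis (not along the pixel's ray), 0 where there is no reading), "camera_matrix" (3x3 intrinsics, pixels), "R" (3x3) and "t" (3): a world point X has camera coordinates R X + t; the wrist camera has in their place "mount" (4x4, takes a point from camera to tool coordinates, whose origin is the TCP and whose axes are the flange's). Camera axes: x right, y down, z forward; pixel columns grow to the right and rows downward; lengths in m; the calibration is good to about 2 mm. A picture is of the moment at which its call begins: read the wrist's pose just before it.
- r.job_done(): hands the job in, once; it reports no verdict.
The state is a dict: "time": time; "joints": joint angles; "joint_velocities": joint speeds; "joint_efforts": joint torques, N m; "tool_pos": TCP position; "tool_rot": TCP orientation; "ft_force": force on the tool from outside, world axes, zero at the start; "moment": the same for the moment, N m; "gripper_width": opening from 0.0 (shut) to 1.0 (fully open).
Only numpy, scipy, OpenCV 4.12 (cv2) and the standard library are available. Lean on these libraries where they do the work, as an engineer would, in place of code of your own. Each camera call takes 0.05 s, during which the arm holds its last target.

## Task

The aluminium angle bracket that stops the mixing bowl from wandering has fallen into the gap between the flap cabinet and the radiator: hook it with the bent rod and draw its upright leaf at least 8 cm out of the gap before you take hold of it by hand, then stand or lay the rod down on the counter, clear of the dock. Slide the bracket's flat leaf, hole first, under the keeper bar of the steel dock until the hole sits over the fixed pin, let it drop so that it lies flat on the dock with the upright leaf on the keeper's side, and let go. Leave the bowl, tin, sifter and scraper where they stand.

Things in the scene. Friction and masses are not known exactly. Their poses are not given: they have to be found in the camera images.
- niche: Fixed wooden flap cabinet (140 mm high, x -186 to -38 mm) and white ribbed radiator panel (130 mm high, x 38 to 100 mm) with a straight gap 76 mm wide, about 270 mm long, between them, open at the top and at the end facing mid-counter. Origin: on the counter (the gap's floor), middle of the open end. y runs into the gap along it (outside = negative y), x across it, to the radiator.
- bracket: Loose aluminium angle bracket, 0.13 to 0.25 kg. Flat leaf x -135 to +25 mm, 50 mm wide, 6 mm thick, with a 20 mm round through hole; upright leaf across its rear end. Origin: hole centre on the underside; x points from the upright leaf to the hole, z up. At the start it lies flat in the gap, x pointing into the gap, upright leaf 40 to 90 mm inside the open end.
- bracket_leaf (a point): Middle of the top edge of the bracket's upright leaf, 130 mm behind the hole. That leaf is 10 mm thick (bracket x -135 to -125 mm), 50 mm wide, and rises to 50 mm above the underside; it can be pinched from above across its 10 mm.
- rod: Loose bent steel rod with wooden grip, 0.1 to 0.17 kg, standing on the grip's two feet and the rod's bent end. Origin: on the counter under the grip's centre; x points along the rod, z up. Grip bar 80 mm long (x), 28 mm wide (y), 34 to 66 mm above the underside; feet 44 mm wide, 8 mm high. Rod 8 mm thick, level with its axis at 55 mm height to x = 150 mm, there bent straight down to z = 0.
- rod_tip (a point): Lower end of the rod's bent part: 150 mm ahead of the grip's centre, at the height of the underside.
- dock: Fixed steel dock: base plate 4 mm thick (x -125 to +55 mm, 100 mm wide) with an upright pin and a keeper bar bridging the lane. Origin: on the pin's axis at counter height. x points from keeper to pin: the bracket comes in from the -x side along +x under the bar. When docked the bracket's origin is on the pin's axis, 4 mm above the counter, its upright leaf at about x = -130 mm.
- dock_keeper (a point): Middle of the underside of the keeper bar, 40 mm before the pin (dock x = -40 mm), 34 mm above the counter. The bar is 16 mm wide (x), 10 mm thick (top at 44 mm), 90 mm over all; the opening under it is 66 mm wide between two posts and 30 mm high above the base plate.
- dock_pin (a point): Top of the pin, on its axis, 14 mm above the counter; the pin is 15 mm thick with a rounded top edge.
- dock_seat (a point): Point on the pin's axis at the base plate's upper face, 4 mm above the counter: where the bracket's origin belongs.
- bowl: Bystander: glass mixing bowl, 180 mm across, 85 mm high. Origin: centre of the underside.
- tin: Bystander: round aluminium cake tin, 176 mm across, 60 mm high. Origin: centre of the underside.
- sifter: Bystander: stainless steel flour sifter, 108 mm across, 100 mm high, loop handle to 90 mm along +x, crank with small knob to 80 mm along +y, 91 mm high. Origin: centre of the underside.
- scraper: Bystander: yellow scraper lying flat, 170 mm long along x (from -90 to +80 mm), 50 mm wide, 14 mm high. Origin: on the counter, where the handle meets the blade.
Not all that is in view belongs to the job. What is shaped like the rod but green, orange or pink is not meant.

How it is judged:
By the outcome, as a careful person would: the job done as asked, in the order asked, and still so for the second after the job is handed in, with the robot touching nothing.
It also fails if it takes over 67 s, if anything falls off the work surface, if the arm or the gripper's body presses on something with over 40 N, if the wrist force passes 120 N, or if a joint passes its speed limit or range.

## Working session

There is one attempt and no reset: what is moved stays moved. The work goes in short steps, Python scripts to look and compute and a tool call to move; the robot and the scene stay as the last step left them, time stands still between calls to the robot, and variables do not carry over. Pictures are saved under pics/ and viewed, and the job is handed in when it is done.

Besides the shell and the picture viewer there is one more tool, called after "Call:" by a JSON object that holds its "api" and its "payload", one argument or row to a line. move_arm: Moves the arm, as the interface text tells. Its arguments: {"type":"object","properties":{"rows":{"type":"array","items":{"type":"array"}},"newtons":{"type":"number"}},"required":["rows"]}

```bash
mkdir -p pics
cat > h.py <<'E'
from workcell import monitor, imaging, r
import numpy as np, cv2
def snap(name):
    o=monitor.get_obs(); im=imaging.get_image(name)
    np.savez('%s.npz'%name, tp=o['tool_pos'],tr=o['tool_rot'],**{k:v for k,v in im.items()})
    return o,im
def save(img,fn): cv2.imwrite('pics/'+fn, cv2.cvtColor(img,cv2.COLOR_RGB2BGR))
def cast(im,u,v,z):
    K=np.array(im['camera_matrix']);R=np.array(im['R']);t=np.array(im['t'])
    c=-R.T@t; d=R.T@np.linalg.inv(K)@np.array([u,v,1.]); return c+d*(z-c[2])/d[2]
def cloud(im):
    K=np.array(im['camera_matrix']);R=np.array(im['R']);t=np.array(im['t'])
    d=im['range_z']; v,u=np.mgrid[:d.shape[0],:d.shape[1]]
    P=np.stack([(u-K[0,2])/K[0,0]*d,(v-K[1,2])/K[1,1]*d,d],-1)
    return (P-t)@R
def load(n): return dict(np.load('%s.npz'%n))
E
python3 - <<'E'
from h import *
o,im=snap('top'); save(im['image'],'top1.png'); print(o); print(im['camera_matrix'],im['R'],im['t'])
o,im=snap('scene'); save(im['image'],'scene1.png')
E
```

```text
{'time': 0.0, 'joints': array([-1.20358089,  0.3328836 , -0.06470751,  1.46093929,  0.02160154,
        1.34988989, -0.08848021]), 'joint_velocities': array([ 1.27899561e-03,  6.91220155e-04,  2.59877598e-03, -1.31891288e-03,
       -7.42403470e-05,  8.76715054e-04, -3.04189987e-04]), 'joint_efforts': array([ 5.45349894e-05, -6.23260403e+01,  2.44405540e-02, -3.89909291e+01,
       -6.14934275e-02,  3.95374058e-02,  1.28251563e-04]), 'tool_pos': array([0.23736653, 0.57775568, 0.2217476 ]), 'tool_rot': array([ 1.93652325e-01,  9.81069962e-01, -7.04298696e-04, -1.06151133e-04]), 'ft_force': array([ 0.68828129, -0.3312297 ,  0.04901926]), 'moment': array([-0.04077842,  0.02987231, -0.02000105]), 'gripper_width': 0.9978321603592503}
[[372.97539526   0.         315.19660661]
 [  0.         372.97539526 198.70459199]
 [  0.           0.           1.        ]] [[-0.05022555 -0.99872887  0.00424742]
 [-0.97395998  0.04803762 -0.22157246]
 [ 0.22108677 -0.01526542 -0.97513466]] [-0.0373743   0.5209998   1.05277677]
```

View pics/top1.png

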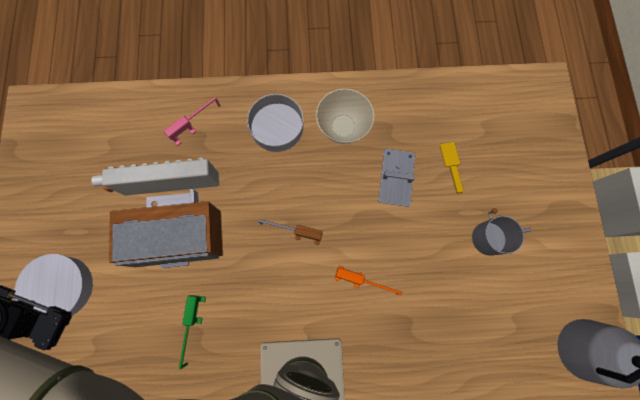

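View pics/scene1.png

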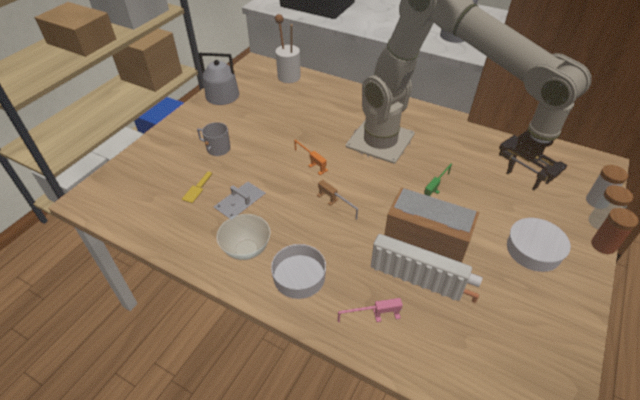

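Run:
```python
from h import *
im=load('top'); a=im['image']
c1=cv2.resize(a[140:280,80:240],None,fx=4.5,fy=4.0,interpolation=cv2.INTER_CUBIC)
save(cv2.resize(a[140:275,85:340],None,fx=3.1,fy=3.1,interpolation=cv2.INTER_CUBIC),'z1.png')
save(cv2.resize(a[135:255,360:540],None,fx=4,fy=4,interpolation=cv2.INTER_CUBIC),'z2.png')
for n,u,v,z in [('rodgrip',308,233,.066),('tip',260,222,.0),('keeper',398,180,.044),('pin',398,167,.014),('gap',215,190,.13)]:
    print(n,cast(im,u,v,z).round(3), cloud(im)[v,u].round(3))
```

```text
rodgrip [ 0.416 -0.037  0.066] [ 0.416 -0.037  0.065]
tip [0.466 0.11  0.   ] [0.459 0.105 0.041]
keeper [ 0.568 -0.319  0.044] [ 0.579 -0.329  0.003]
pin [ 0.618 -0.331  0.014] [ 0.618 -0.331  0.015]
gap [0.541 0.216 0.13 ] [ 0.576  0.25  -0.001]
```

View pics/z1.png

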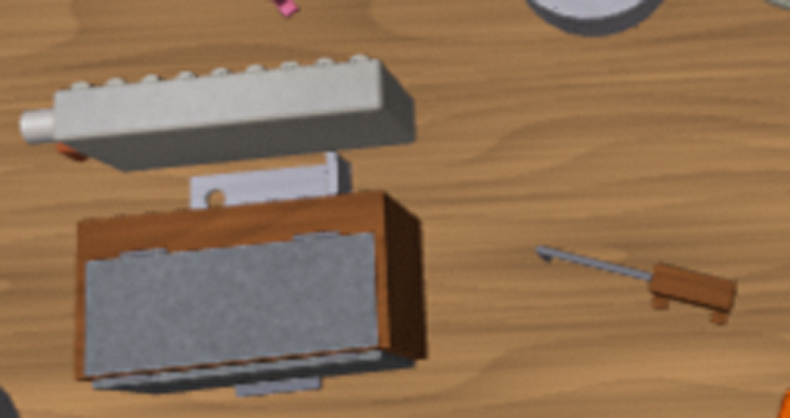

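View pics/z2.png

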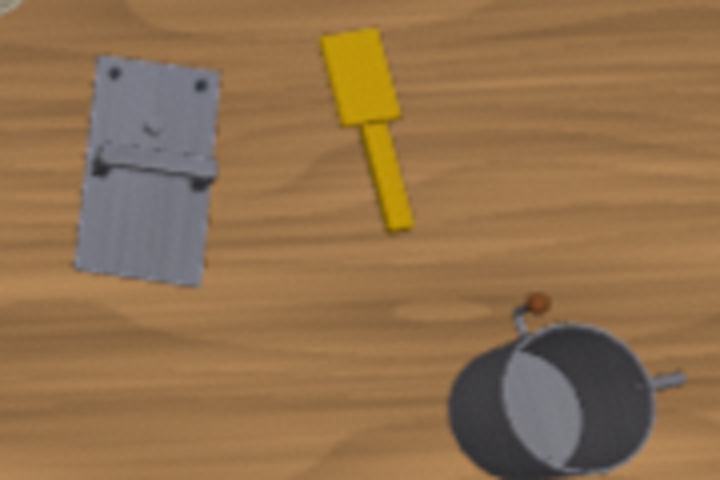

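Run:
```python
from h import *
im=load('top'); a=im['image']; P=cloud(im)
hsv=cv2.cvtColor(a,cv2.COLOR_RGB2HSV)
def box(reg,zlo,zhi,name,extra=None):
    v0,v1,u0,u1=reg; m=np.zeros(a.shape[:2],bool); m[v0:v1,u0:u1]=1
    m&=(P[...,2]>zlo)&(P[...,2]<zhi)
    if extra is not None: m&=extra
    q=P[m]; rc=cv2.minAreaRect(q[:,:2].astype(np.float32)*1000)
    print(name,m.sum(),'c',np.round(rc[0],1),'size',np.round(rc[1],1),'ang',round(rc[2],2),'z',np.round(np.percentile(q[:,2],[5,50,95]),4), 'corn',np.round(cv2.boxPoints(rc)).astype(int).tolist()); return q
box((195,275,100,230),.125,.16,'cabinet')
box((150,195,105,225),.12,.14,'radiator')
gray=(hsv[...,1]<60)
box((180,215,140,205),.035,.06,'bracket leaf')
box((180,210,140,205),.002,.02,'bracket flat',gray)
box((220,250,285,330),.055,.075,'rod grip')
box((215,236,250,292),.03,.065,'rod shaft')
box((140,215,370,420),.035,.06,'keeper')
gm=np.zeros(a.shape[:2],np.uint8); gm[140:215,370:422]=(gray[140:215,370:422])*255
box((140,215,370,422),-.003,.012,'dockplate',gray)
```

```text
cabinet 5552 c [428.4 361.4] size [148.6 271.8] ang 3.13 z [0.1319 0.1413 0.1446] corn [[347, 493], [362, 222], [510, 230], [495, 501]]
radiator 1870 c [606.8 381.9] size [ 57.5 292.2] ang 2.91 z [0.1237 0.1298 0.1331] corn [[571, 526], [585, 235], [643, 237], [628, 529]]
bracket leaf 219 c [553.  366.2] size [ 57.3 195.3] ang 3.11 z [0.0364 0.0488 0.0583] corn [[519, 462], [530, 267], [587, 270], [576, 465]]
bracket flat 475 c [557.6 379.3] size [ 46.3 201.4] ang 2.67 z [0.0028 0.0067 0.016 ] corn [[530, 479], [539, 278], [585, 280], [576, 481]]
rod grip 296 c [424.2 -22.7] size [111.1  28.2] ang 73.23 z [0.0579 0.0658 0.0692] corn [[395, -72], [422, -80], [454, 26], [427, 35]]
rod shaft 102 c [448.9  59.2] size [100.    8.5] ang 72.99 z [0.0548 0.0585 0.0627] corn [[430, 13], [438, 10], [468, 106], [460, 108]]
keeper 165 c [ 583.9 -326.1] size [90.2 16.5] ang 78.69 z [0.0391 0.0441 0.0473] corn [[567, -369], [583, -372], [601, -283], [585, -280]]
dockplate 1514 c [ 590.1 -326.7] size [100.6 181.1] ang 79.11 z [0.0008 0.0044 0.0082] corn [[492, -359], [670, -393], [689, -294], [511, -260]]
```

Run:
```python
from h import *
im=load('top'); a=im['image']; P=cloud(im)
hsv=cv2.cvtColor(a,cv2.COLOR_RGB2HSV)
R3=np.radians(3.13); ex=np.array([np.cos(R3),np.sin(R3)]); ey=np.array([-np.sin(R3),np.cos(R3)])
o=np.array([510,230.])+38*ex; print('niche o',o)
N=np.stack([(P[...,:2]*1000-o)@ex,(P[...,:2]*1000-o)@ey],-1)
g=np.zeros(a.shape[:2],bool); g[180:215,140:205]=1
ins=g&(abs(N[...,0])<34)&(N[...,1]>5)&(N[...,1]<270)
for nm,m in [('leaf',ins&(P[...,2]>.04)&(P[...,2]<.06)),('flat',ins&(P[...,2]>.003)&(P[...,2]<.012)&(hsv[...,1]<60))]:
    q=N[m]; rc=cv2.minAreaRect(q.astype(np.float32)); print(nm,len(q),rc,q.min(0),q.max(0),P[m][:,2].mean())
# rod
b=np.zeros(a.shape[:2],bool); b[220:250,285:330]=1
m=b&(P[...,2]>.06)&(P[...,2]<.07)&(hsv[...,1]>100)
q=P[m][:,:2]*1000; print('grip',cv2.minAreaRect(q.astype(np.float32)))
b[:]=0;b[215:245,250:330]=1
rm=b&(P[...,2]>.045)&(P[...,2]<.075); q=P[rm][:,:2]*1000
d=np.array([np.cos(np.radians(73)),np.sin(np.radians(73))]); s=q@d; print('s',s.min(),s.max(),'lat',np.median(q@np.array([-d[1],d[0]])))
s=s.max()-154; l=np.median(q@np.array([-d[1],d[0]])); print('rod origin',s*d+l*np.array([-d[1],d[0]]))
```

```text
niche o [547.94331228 232.07486225]
leaf 56 ((5.19426155090332, 73.33125305175781), (42.9360237121582, 9.9483642578125), 2.393002510070801) [-16.28650441  68.69244366] [26.82999736 79.02360396] 0.04936534502982792
flat 386 ((10.868375778198242, 150.47438049316406), (161.3587646484375, 32.89906311035156), 89.33991241455078) [-5.2516964  69.66917326] [ 27.9928403  231.22908225] 0.006626626890963574
grip ((419.6119079589844, -38.040428161621094), (79.12987518310547, 28.073732376098633), 72.83098602294922)
s 46.165277048050584 237.85455578873803 lat -411.55288099937997
rod origin [418.08667685 -40.13590689]
```

```bash
cat >> h.py <<'E'
from scipy.spatial.transform import Rotation as Ro
def goto(x,y,z,yaw=None,o=None,pose=None):
    """mm, deg world yaw of tool x; prints shift in present tool axes and rz total"""
    o=o or monitor.get_obs(); R=Ro.from_quat(o['tool_rot']); M=R.as_matrix()
    p=np.array(o['tool_pos'])*1000
    cy=np.degrees(np.arctan2(M[1,0],M[0,0]))
    print('t',round(o['time'],2),'p',p.round(1),'yaw',round(cy,2),'zax',M[:,2].round(4),'g',round(o['gripper_width']*87,1),'F',np.round(o['ft_force'],1))
    D=np.array([x,y,z])-p
    print(' shift now-axes',(M.T@D).round(1))
    if yaw is not None:
        d=(yaw-cy+180)%360-180
        c,s=np.cos(np.radians(yaw)),np.sin(np.radians(yaw))
        T=np.array([[c,s,0],[s,-c,0],[0,0,-1.]])
        rv=Ro.from_matrix(M.T@T).as_rotvec()
        print(' turn rv',rv.round(4),' shift after turn',(T.T@D).round(1))
E
python3 - <<'E'
from h import *
goto(400,300,222,72.9)
o={'time':0,'tool_pos':[.4,.3,.222],'tool_rot':monitor.get_obs()['tool_rot'],'gripper_width':1,'ft_force':np.zeros(3)}
goto(414.5,-53.3,222,72.9,o)
E
```

```text
t 0.1 p [237.4 577.8 221.8] yaw 157.67 zax [-4.0e-04 -1.2e-03 -1.0e+00] g 87.1 F [0.7 0.1 0.1]
 shift now-axes [-2.560e+02 -1.952e+02  1.000e-01]
 turn rv [-1.0000e-03  1.0000e-03  1.4795e+00]  shift after turn [-2.177e+02  2.371e+02 -2.000e-01]
t 0 p [400. 300. 222.] yaw 157.67 zax [-4.0e-04 -1.2e-03 -1.0e+00] g 87 F [0. 0. 0.]
 shift now-axes [-147.7 -321.3    0.4]
 turn rv [-1.0000e-03  1.0000e-03  1.4795e+00]  shift after turn [-333.4  117.7    0. ]
```

Call:
{"api": "move_arm", "payload": {
  "rows": [
    [[0, 0, 0], [-32, -24.4, 0], 87],
    [[0, 0, 0], [-32, -24.4, 0], 87],
    [[0, 0, 0], [-32, -24.4, 0], 87],
    [[0, 0, 0], [-32, -24.4, 0], 87],
    [[0, 0, 0], [-32, -24.4, 0], 87],
    [[0, 0, 0], [-32, -24.4, 0], 87],
    [[0, 0, 0], [-32, -24.4, 0], 87],
    [[0, 0, 0], [-32, -24.4, 0], 87]
  ],
  "newtons": 50
}}

```text
time: 1.1
tool_pos: [0.4005, 0.299, 0.2223]
tool_rot: [0.194, 0.981, -0.0, -0.0]
ft_force: [0.5, 1.0, -0.1]
gripper_width: 0.999
```

Call:
{"api": "move_arm", "payload": {
  "rows": [
    [[0, 0, 0.148], [0, 0, 0], 87],
    [[0, 0, 0.148], [0, 0, 0], 87],
    [[0, 0, 0.148], [0, 0, 0], 87],
    [[0, 0, 0.148], [0, 0, 0], 87],
    [[0, 0, 0.148], [0, 0, 0], 87],
    [[0, 0, 0.148], [0, 0, 0], 87],
    [[0, 0, 0.148], [0, 0, 0], 87],
    [[0, 0, 0.148], [0, 0, 0], 87],
    [[0, 0, 0.148], [0, 0, 0], 87],
    [[0, 0, 0.148], [0, 0, 0], 87]
  ]
}}

```text
time: 2.35
tool_pos: [0.3999, 0.3001, 0.2222]
tool_rot: [0.806, 0.592, -0.0, 0.0]
ft_force: [0.2, -0.2, 0.0]
gripper_width: 0.999
```

Call:
{"api": "move_arm", "payload": {
  "rows": [
    [[0, 0, 0], [-41.7, 14.7, 0], 87],
    [[0, 0, 0], [-41.7, 14.7, 0], 87],
    [[0, 0, 0], [-41.7, 14.7, 0], 87],
    [[0, 0, 0], [-41.7, 14.7, 0], 87],
    [[0, 0, 0], [-41.7, 14.7, 0], 87],
    [[0, 0, 0], [-41.7, 14.7, 0], 87],
    [[0, 0, 0], [-41.7, 14.7, 0], 87],
    [[0, 0, 0], [-41.7, 14.7, 0], 87],
    [[0, 0, 0], [0, 0, 0], 87]
  ]
}}

```text
time: 3.48
tool_pos: [0.4139, -0.0559, 0.2225]
tool_rot: [0.806, 0.592, 0.0, -0.0]
ft_force: [-0.8, 0.6, -0.7]
gripper_width: 1.0
```

Run:
```python
from h import *
o,im=snap('wrist'); save(im['image'],'w1.png'); print(im['mount'])
goto(414.5,-53.3,33,72.9,o)
```

```text
[[ 4.77106672e-07 -9.68817648e-01 -2.47774825e-01  6.68369977e-02]
 [ 9.99999948e-01  8.01880496e-05 -3.11615560e-04  7.58976439e-04]
 [ 3.21767234e-04 -2.47774812e-01  9.68817598e-01 -1.61482050e-01]
 [ 0.00000000e+00  0.00000000e+00  0.00000000e+00  1.00000000e+00]]
t 3.48 p [413.9 -55.9 222.5] yaw 72.57 zax [ 1.e-04  4.e-04 -1.e+00] g 87.0 F [-0.8  0.6 -0.7]
 shift now-axes [  2.6  -0.2 189.5]
 turn rv [-0.0001 -0.0004 -0.0058]  shift after turn [  2.7  -0.2 189.5]
```

View pics/w1.png

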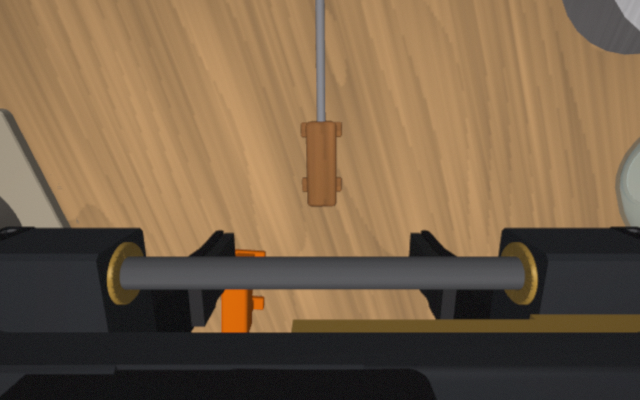

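Run:
```python
from h import *
im=load('top'); a=im['image']; P=cloud(im); hsv=cv2.cvtColor(a,cv2.COLOR_RGB2HSV)
m=np.zeros(a.shape[:2],bool); m[255:300,325:410]=1
m&=(hsv[...,0]<14)&(hsv[...,1]>200)&(P[...,2]>.005)
q=P[m][:,:2]*1000-[418.9,-39]
d=np.array([.294,.956]); n=np.array([d[1],-d[0]])
print(m.sum(), 'rodx',(q@d).min(),(q@d).max(),'right',(q@n).min(),(q@n).max())
print('world',(q+[418.9,-39]).min(0),(q+[418.9,-39]).max(0))
im=load('wrist');a=im['image'];hsv=cv2.cvtColor(a,cv2.COLOR_RGB2HSV)
b=a.astype(int);m=(b[...,0]>b[...,2]*1.9)&(b[...,0]<190); m[:100]=0;m[230:]=0; m[:,:290]=0;m[:,350:]=0
v,u=np.nonzero(m);print(u.min(),u.max(),v.min(),v.max(),u.mean(), im['camera_matrix'][0])
```

```text
415 rodx -295.48051649775175 -49.916016153578326 right -137.52955562998181 -68.65939931273176
world [ 233.12045278 -291.27532922] [319.90893141 -46.2833127 ]
300 342 120 207 321.11450900441724 [346.82700023   0.         321.81745267]
```

Call:
{"api": "move_arm", "payload": {
  "rows": [
    [[0, 0, -0.0058], [2.6, 0, 38], 87],
    [[0, 0, 0], [0, 0, 38], 87],
    [[0, 0, 0], [0, 0, 38], 87],
    [[0, 0, 0], [0, 0, 38], 87],
    [[0, 0, 0], [0, 0, 37.5], 87],
    [[0, 0, 0], [0, 0, 0], 87],
    [[0, 0, 0], [0, 0, 0], 20],
    [[0, 0, 0], [0, 0, 0], 15],
    [[0, 0, 0], [0, 0, 0], 15],
    [[0, 0, 0], [0, 0, 0], 15],
    [[0, 0, 0], [0, 0, 0], 15],
    [[0, 0, 0], [0, 0, 0], 15]
  ],
  "newtons": 50
}}

```text
time: 5.03
tool_pos: [0.415, -0.0506, 0.033]
tool_rot: [0.803, 0.596, 0.0, -0.0]
ft_force: [0.4, -0.8, 0.5]
gripper_width: 0.403
```

Call:
{"api": "move_arm", "payload": {
  "rows": [
    [[0, 0, 0], [0, 0, 0], 15],
    [[0, 0, 0], [0, 0, -15], 15],
    [[0, 0, 0], [0, 0, -15], 15],
    [[0, 0, 0], [0, 0, -30], 15],
    [[0, 0, 0], [0, 0, 0], 15]
  ]
}}

```text
time: 5.65
tool_pos: [0.4162, -0.0505, 0.0944]
tool_rot: [0.803, 0.596, 0.002, 0.001]
ft_force: [0.2, 0.1, -2.8]
gripper_width: 0.318
```

Run:
```python
from h import *
o,im=snap('wrist'); save(im['image'],'w2.png')
goto(550,150,93,93.1,o)
o,im=snap('top'); save(cv2.resize(im['image'][150:280,200:360],None,fx=4,fy=4),'t2.png')
```

```text
t 5.65 p [416.2 -50.5  94.4] yaw 73.2 zax [ 0.0032  0.0011 -1.    ] g 27.6 F [ 0.2  0.1 -2.8]
 shift now-axes [230.6  70.1   2.1]
 turn rv [ 0.003  -0.0014 -0.3473]  shift after turn [193.  144.5   1.4]
```

View pics/w2.png

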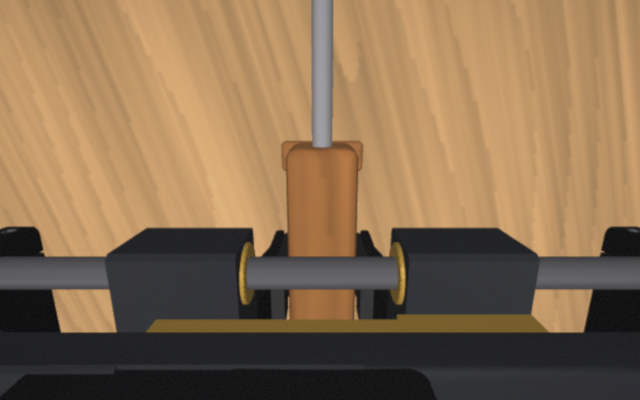

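View pics/t2.png

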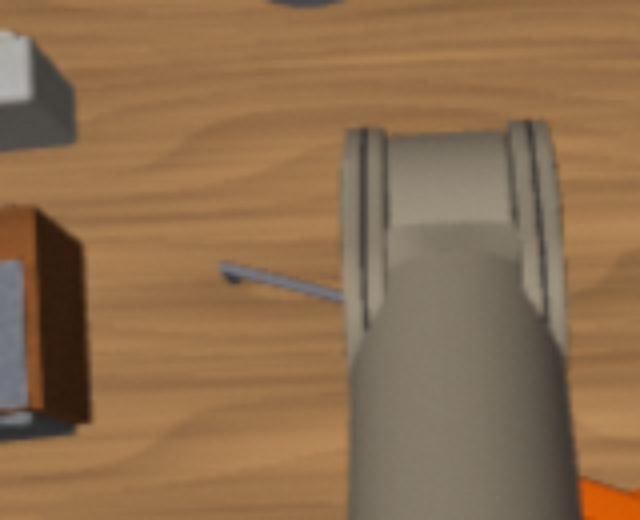

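```bash
cat >> h.py <<'E'
def rodpose(im,o):
    a=im['image'];P=cloud(im); hsv=cv2.cvtColor(a,cv2.COLOR_RGB2HSV)
    M=Ro.from_quat(o['tool_rot']).as_matrix(); Q=(P*1000-np.array(o['tool_pos'])*1000)@M
    m=(hsv[...,1]<110)&(abs(Q[...,1])<15)&(Q[...,0]>50)&(Q[...,0]<185)&(abs(Q[...,2]+26)<12)
    q=Q[m]; 
    if len(q)<10: print('few',len(q)); return
    print('n',len(q),'x',q[:,0].min().round(1),q[:,0].max().round(1),'y fit',np.polyfit(q[:,0],q[:,1],1).round(4),'z fit',np.polyfit(q[:,0],q[:,2],1).round(4))
E
python3 - <<'E'
from h import *
im=load('top');o={'tool_rot':im['tr'],'tool_pos':im['tp']}
rodpose(im,o)
E
```

```text
n 91 x 78.3 165.0 y fit [0.0018 0.0745] z fit [ 2.26000e-02 -2.80498e+01]
```

Run:
```python
from h import *
goto(561.4,30.5,102,93.13); goto(554,165.4,102,93.13)
```

```text
t 5.75 p [414.7 -50.5  92.6] yaw 73.21 zax [-2.e-04  4.e-04 -1.e+00] g 27.5 F [-0.  -0.2 -1.7]
 shift now-axes [119.9 117.   -9.4]
 turn rv [-2.000e-04 -4.000e-04 -3.476e-01]  shift after turn [ 72.9 150.9  -9.4]
t 5.75 p [414.7 -50.5  92.6] yaw 73.21 zax [-2.e-04  4.e-04 -1.e+00] g 27.5 F [-0.  -0.2 -1.7]
 shift now-axes [246.9  71.   -9.4]
 turn rv [-2.000e-04 -4.000e-04 -3.476e-01]  shift after turn [208.  150.8  -9.4]
```

Call:
{"api": "move_arm", "payload": {
  "rows": [
    [[0, 0, -0.0869], [0, 0, -2.4], 15],
    [[0, 0, -0.0869], [0, 0, -2.4], 15],
    [[0, 0, -0.0869], [0, 0, -2.4], 15],
    [[0, 0, -0.0869], [0, 0, -2.2], 15],
    [[0, 0, 0], [14.6, 30.2, 0], 15],
    [[0, 0, 0], [14.6, 30.2, 0], 15],
    [[0, 0, 0], [14.6, 30.2, 0], 15],
    [[0, 0, 0], [14.6, 30.2, 0], 15],
    [[0, 0, 0], [14.6, 30.2, 0], 15],
    [[0, 0, 0], [0, 0, 0], 15],
    [[0, 0, 0], [0, 0, 0], 15]
  ]
}}

```text
time: 7.12
tool_pos: [0.5608, 0.0298, 0.1011]
tool_rot: [0.688, 0.726, -0.001, -0.0]
ft_force: [-0.1, -0.2, -2.8]
gripper_width: 0.32
```

Run:
```python
from h import *
o,im=snap('top'); rodpose(im,o); goto(554,165.4,102,93.13,o); save(cv2.resize(im['image'][140:280,120:320],None,fx=4,fy=4),'t3.png')
```

```text
n 36 x 134.5 165.9 y fit [-0.0465  6.5552] z fit [  0.0753 -36.093 ]
t 7.12 p [560.8  29.8 101.1] yaw 93.09 zax [-0.0023 -0.0011 -1.    ] g 27.8 F [-0.1 -0.2 -2.8]
 shift now-axes [135.8   0.5  -1.1]
 turn rv [-0.0024  0.001  -0.0007]  shift after turn [135.8   0.6  -0.9]
```

View pics/t3.png

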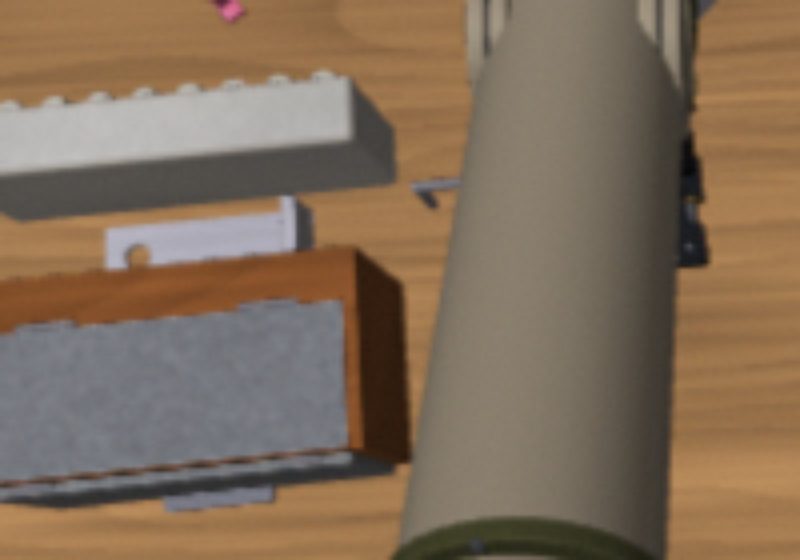

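Call:
{"api": "move_arm", "payload": {
  "rows": [
    [[0, 0, 0], [27.2, 0.1, 0], 15],
    [[0, 0, 0], [27.2, 0.1, 0], 15],
    [[0, 0, 0], [27.2, 0.1, 0], 15],
    [[0, 0, 0], [27.2, 0.1, 0], 15],
    [[0, 0, 0], [27.2, 0.1, 0], 15],
    [[0, 0, 0], [0, 0, 0], 15],
    [[0, 0, 0], [0, 0, 0], 15]
  ]
}}

```text
time: 8.05
tool_pos: [0.5546, 0.165, 0.1024]
tool_rot: [0.688, 0.726, -0.0, 0.0]
ft_force: [-0.3, -0.5, -1.4]
gripper_width: 0.317
```

Run:
```python
from h import *
o,im=snap('top'); rodpose(im,o); goto(554,165.4,45,93.13,o); save(cv2.resize(im['image'][140:280,120:320],None,fx=4,fy=4),'t4.png')
```

```text
few 0
t 8.05 p [554.6 165.  102.4] yaw 93.06 zax [-3.e-04 -4.e-04 -1.e+00] g 27.6 F [-0.3 -0.5 -1.4]
 shift now-axes [ 0.4 -0.6 57.4]
 turn rv [-0.0003  0.0004 -0.0013]  shift after turn [ 0.4 -0.6 57.4]
```

View pics/t4.png

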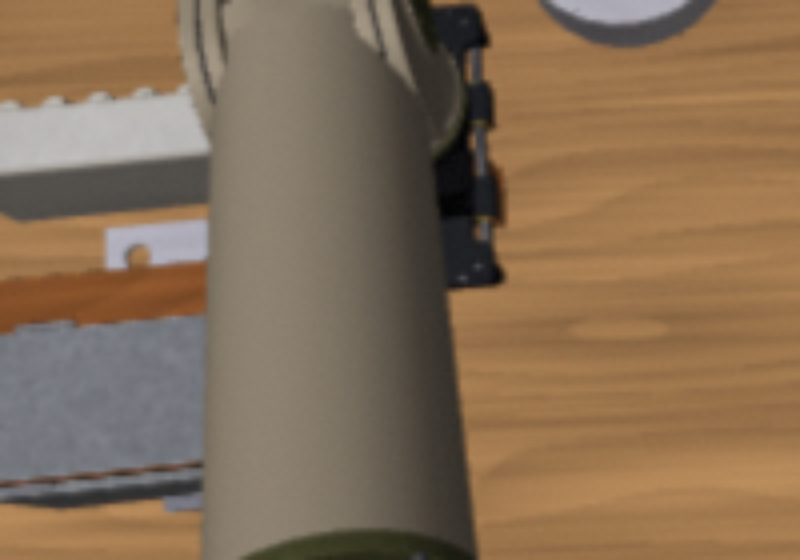

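Run:
```python
from h import *
o,im=snap('wrist'); save(im['image'],'w4.png')
o,im=snap('scene'); save(cv2.resize(im['image'][150:320,300:520],None,fx=3.4,fy=3.4),'s4.png')
```

```text
(no output)
```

View pics/w4.png

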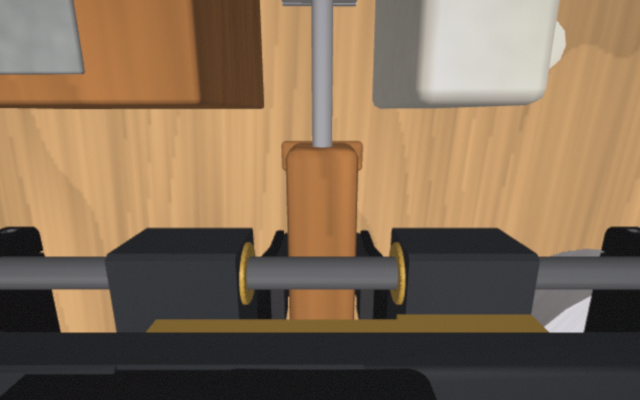

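View pics/s4.png

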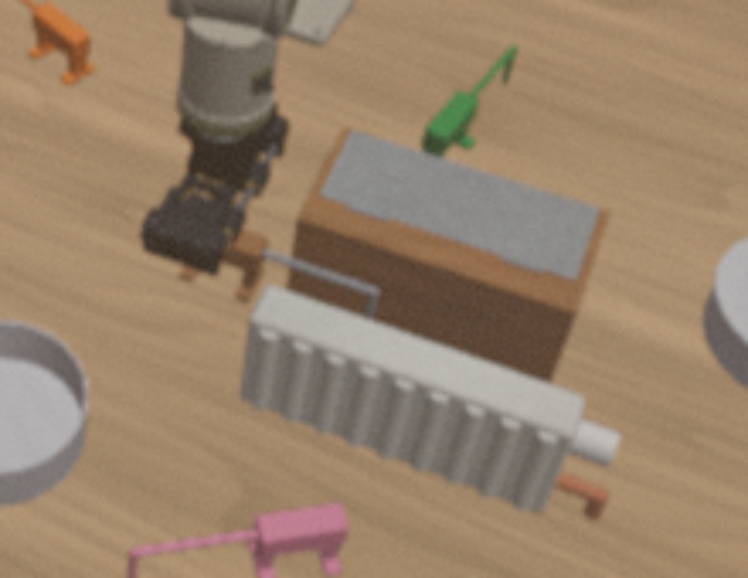

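Call:
{"api": "move_arm", "payload": {
  "rows": [
    [[0, 0, 0], [0, -0.5, 14], 15],
    [[0, 0, 0], [0, 0, 14], 15],
    [[0, 0, 0], [0, 0, 14], 15],
    [[0, 0, 0], [0, 0, 14], 15],
    [[0, 0, 0], [0, 0, 0], 15],
    [[0, 0, 0], [0, 0, 0], 15]
  ]
}}

```text
time: 8.95
tool_pos: [0.5547, 0.1662, 0.0467]
tool_rot: [0.688, 0.726, 0.0, 0.0]
ft_force: [-0.4, -0.1, -2.0]
gripper_width: 0.317
```

Run:
```python
from h import *
o,im=snap('wrist'); save(im['image'],'w5.png'); goto(554,165,46,93.13,o)
```

```text
t 8.95 p [554.7 166.2  46.7] yaw 93.11 zax [ 4.e-04  1.e-04 -1.e+00] g 27.6 F [-0.4 -0.1 -2. ]
 shift now-axes [-1.2 -0.8  0.7]
 turn rv [ 0.0004 -0.0001 -0.0003]  shift after turn [-1.2 -0.8  0.7]
```

View pics/w5.png

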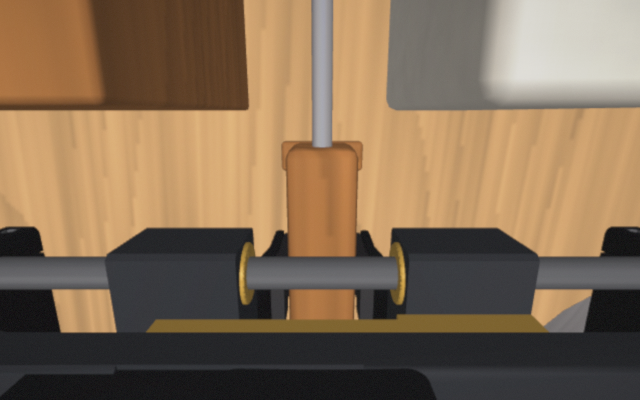

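Call:
{"api": "move_arm", "payload": {
  "rows": [
    [[0, 0, 0], [-6, 0, 0], 15],
    [[0, 0, 0], [-6, 0, 0], 15],
    [[0, 0, 0], [-6, 0, 0], 15],
    [[0, 0, 0], [-8, 0, 0], 15],
    [[0, 0, 0], [-10, 0, 0], 15],
    [[0, 0, 0], [-10, 0, 0], 15],
    [[0, 0, 0], [-12, 0, 0], 15],
    [[0, 0, 0], [-12, 0, 0], 15],
    [[0, 0, 0], [-12, 0, 0], 15],
    [[0, 0, 0], [-12, 0, 0], 15],
    [[0, 0, 0], [-12, 0, 0], 15]
  ]
}}

```text
time: 10.38
tool_pos: [0.5602, 0.0596, 0.0464]
tool_rot: [0.688, 0.726, 0.0, -0.0]
ft_force: [0.5, 1.4, -1.0]
gripper_width: 0.321
```

Run:
```python
from h import *
o,im=snap('wrist'); save(im['image'],'w6.png'); goto(554,165,46,93.13,o)
o,im=snap('top'); save(cv2.resize(im['image'][140:280,120:320],None,fx=4,fy=4),'t6.png')
```

```text
t 10.38 p [560.2  59.6  46.4] yaw 93.11 zax [-1.e-04  1.e-04 -1.e+00] g 27.9 F [ 0.5  1.4 -1. ]
 shift now-axes [105.6  -0.4   0.4]
 turn rv [-0.     -0.0001 -0.0003]  shift after turn [105.6  -0.4   0.4]
```

View pics/w6.png

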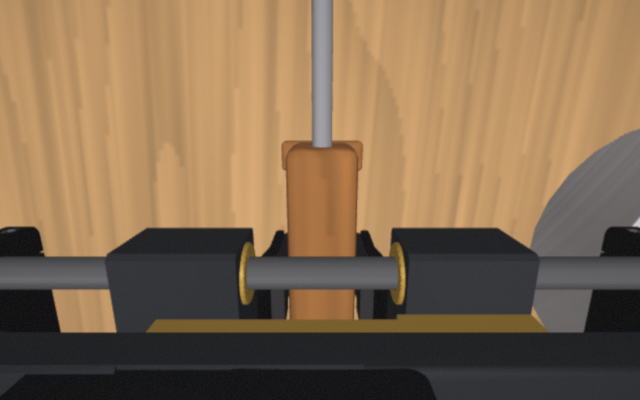

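View pics/t6.png

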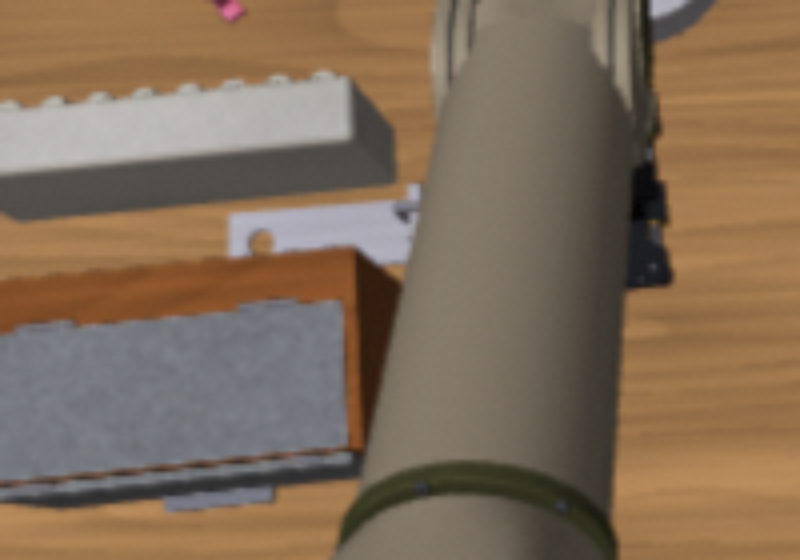

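Call:
{"api": "move_arm", "payload": {
  "rows": [
    [[0, 0, 0], [-12, 0, 0], 15],
    [[0, 0, 0], [-12, 0, 0], 15],
    [[0, 0, 0], [-12, 0, 0], 15],
    [[0, 0, 0], [-12, 0, 0], 15],
    [[0, 0, 0], [-12, 0, 0], 15],
    [[0, 0, 0], [-12, 0, 0], 15],
    [[0, 0, 0], [-12, 0, 0], 15],
    [[0, 0, 0], [-12, 0, 0], 15],
    [[0, 0, 0], [-12, 0, 0], 15],
    [[0, 0, 0], [-12, 0, 0], 15],
    [[0, 0, 0], [-6, 0, 0], 15],
    [[0, 0, 0], [-2, 0, 0], 15]
  ]
}}

```text
time: 11.98
tool_pos: [0.5671, -0.0677, 0.0464]
tool_rot: [0.688, 0.726, 0.0, -0.0]
ft_force: [-0.2, 1.9, -2.3]
gripper_width: 0.319
```

Run:
```python
from h import *
o,im=snap('top'); save(cv2.resize(im['image'][100:280,120:360],None,fx=3.3,fy=3.3),'t7.png'); goto(554,165,46,93.13,o)
```

```text
t 11.97 p [567.1 -67.7  46.4] yaw 93.1 zax [-1.e-04  1.e-04 -1.e+00] g 27.8 F [-0.2  1.9 -2.3]
 shift now-axes [233.1  -0.5   0.4]
 turn rv [-0.0001 -0.0001 -0.0006]  shift after turn [233.1  -0.4   0.4]
```

View pics/t7.png

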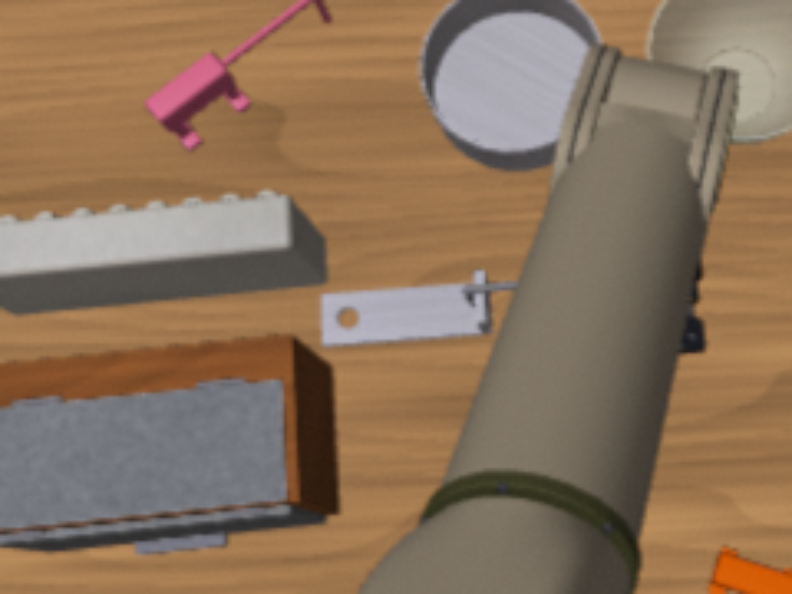

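Call:
{"api": "move_arm", "payload": {
  "rows": [
    [[0, 0, 0], [5, 0, 0], 15],
    [[0, 0, 0], [0, 0, -20], 15],
    [[0, 0, 0], [0, 0, -22], 15],
    [[0, 0, 0], [0, 0, -22], 15],
    [[0, 0, 0], [0, 0, 0], 15]
  ]
}}

```text
time: 12.65
tool_pos: [0.5683, -0.0623, 0.113]
tool_rot: [0.688, 0.726, 0.002, 0.001]
ft_force: [-0.4, -0.3, -1.6]
gripper_width: 0.32
```

Run:
```python
from h import *
o=monitor.get_obs();goto(414.7,-52,111,73.2,o)
im=imaging.get_image('top'); save(cv2.resize(im['image'][100:280,120:360],None,fx=3.3,fy=3.3),'t8.png')
```

```text
t 12.65 p [568.3 -62.3 113. ] yaw 93.13 zax [ 4.3e-03  6.0e-04 -1.0e+00] g 27.8 F [-0.4 -0.3 -1.6]
 shift now-axes [  18.7 -152.9    1.4]
 turn rv [ 0.0043 -0.0011  0.3479]  shift after turn [ -34.5 -150.1    2. ]
```

View pics/t8.png

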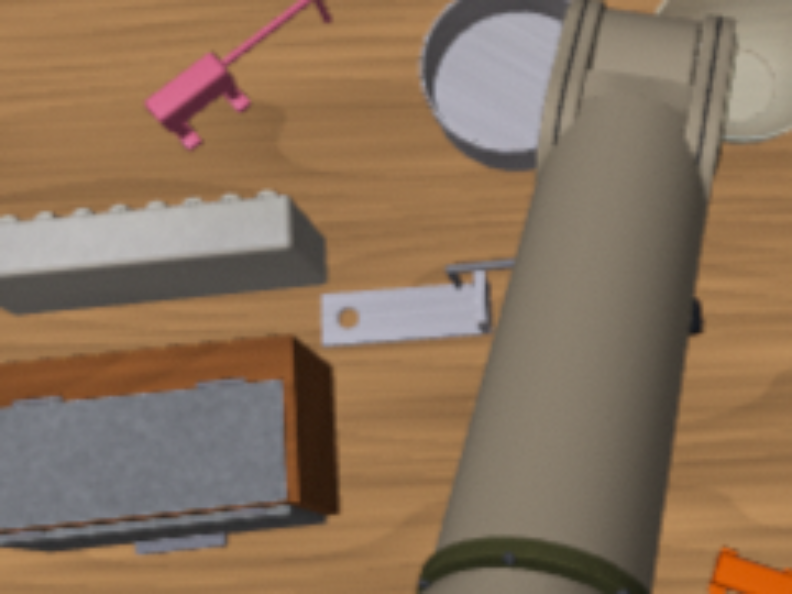

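Call:
{"api": "move_arm", "payload": {
  "rows": [
    [[0, 0, 0], [3.7, -30.6, 0], 15],
    [[0, 0, 0], [3.7, -30.6, 0], 15],
    [[0, 0, 0], [3.7, -30.6, 0], 15],
    [[0, 0, 0], [3.7, -30.6, 0], 15],
    [[0, 0, 0], [3.7, -30.6, 0], 15],
    [[0, 0, 0.087], [0, 0, 0], 15],
    [[0, 0, 0.087], [0, 0, 0], 15],
    [[0, 0, 0.087], [0, 0, 0], 15],
    [[0, 0, 0.087], [0, 0, 0], 15],
    [[0, 0, 0], [0, 0, 0], 15]
  ]
}}

```text
time: 13.95
tool_pos: [0.4126, -0.0522, 0.1099]
tool_rot: [0.803, 0.596, -0.0, -0.0]
ft_force: [0.1, -0.1, -2.4]
gripper_width: 0.316
```

Call:
{"api": "move_arm", "payload": {
  "rows": [
    [[0, 0, 0], [0, 0, 20], 15],
    [[0, 0, 0], [0, 0, 20], 15],
    [[0, 0, 0], [0, 0, 20], 15],
    [[0, 0, 0], [0, 0, 12], 15],
    [[0, 0, 0], [0, 0, 0], 15],
    [[0, 0, 0], [0, 0, 0], 15]
  ]
}}

```text
time: 14.7
tool_pos: [0.4135, -0.0523, 0.0389]
tool_rot: [0.803, 0.596, 0.0, 0.0]
ft_force: [-0.1, -0.2, -1.5]
gripper_width: 0.317
```

Run:
```python
from h import *
o=monitor.get_obs();goto(414.7,-52,34,73.2,o)
im=imaging.get_image('top'); save(cv2.resize(im['image'][140:300,200:400],None,fx=4,fy=3.7),'t9.png')
```

```text
t 14.7 p [413.5 -52.3  38.9] yaw 73.2 zax [ 6.e-04  1.e-04 -1.e+00] g 27.5 F [-0.1 -0.2 -1.5]
 shift now-axes [0.6 1.1 4.9]
 turn rv [ 0.0006 -0.0003  0.0001]  shift after turn [0.6 1.1 4.9]
```

View pics/t9.png

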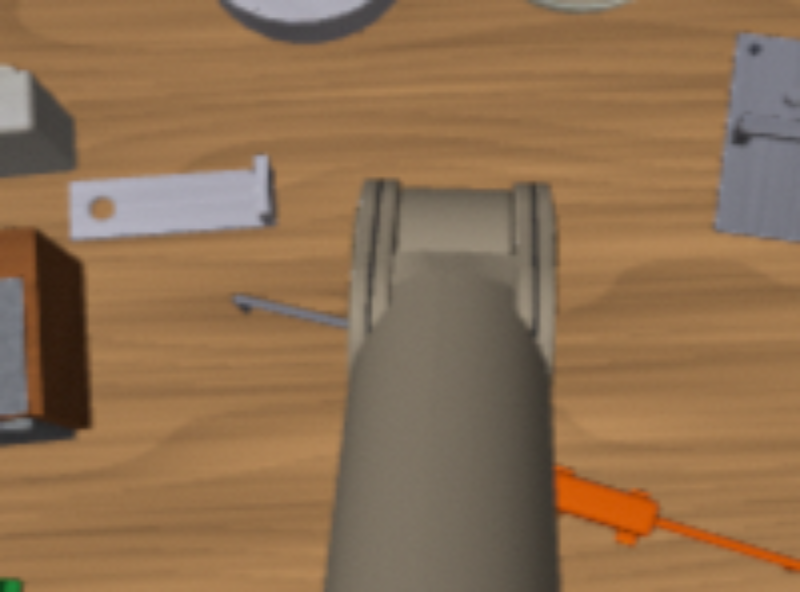

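Call:
{"api": "move_arm", "payload": {
  "rows": [
    [[0, 0, 0], [0, 0, 2], 15],
    [[0, 0, 0], [0, 0, 2], 15],
    [[0, 0, 0], [0, 0, 1.3], 15],
    [[0, 0, 0], [0, 0, 0], 15],
    [[0, 0, 0], [0, 0, 0], 32],
    [[0, 0, 0], [0, 0, 0], 45],
    [[0, 0, 0], [0, 0, 0], 55],
    [[0, 0, 0], [0, 0, 0], 55],
    [[0, 0, 0], [0, 0, -20], 60],
    [[0, 0, 0], [0, 0, -40], 60],
    [[0, 0, 0], [0, 0, -50], 60],
    [[0, 0, 0], [0, 0, -25], 60]
  ]
}}

```text
time: 16.25
tool_pos: [0.4139, -0.0523, 0.1706]
tool_rot: [0.803, 0.596, 0.002, 0.001]
ft_force: [0.3, -0.4, 0.4]
gripper_width: 0.694
```

Run:
```python
from h import *
o,im=snap('wrist'); save(im['image'],'w10.png')
o,im=snap('top'); a=im['image'];P=cloud(im);hsv=cv2.cvtColor(a,cv2.COLOR_RGB2HSV)
save(cv2.resize(a[140:300,200:400],None,fx=4,fy=3.7),'t10.png')
m=np.zeros(a.shape[:2],bool); m[172:206,205:275]=1
l=m&(P[...,2]>.042)&(P[...,2]<.056)
q=P[l][:,:2]*1000; print('leaf',len(q),cv2.minAreaRect(q.astype(np.float32)),q.mean(0))
f=(m&(P[...,2]>.002)&(P[...,2]<.056)&(hsv[...,1]<70))
q=P[f&(P[...,2]<.012)][:,:2]*1000; rc=cv2.minAreaRect(q.astype(np.float32)); print('flat',len(q),rc,np.round(cv2.boxPoints(rc)))
# hole: non-gray inside
sub=(hsv[...,1]>=70)&m; sub=sub.astype(np.uint8); n,lab,st,ce=cv2.connectedComponentsWithStats(sub)
for i in range(1,n):
    if 8<st[i,4]<80: print('hole',st[i],ce[i],cast(im,*ce[i],0.003)*1000)
goto(500,0,150,183,o)
```

```text
leaf 81 ((580.191162109375, 167.5836181640625), (193.91319274902344, 45.80131530761719), 73.82674407958984) [565.46897895 131.14970881]
flat 704 ((553.8504638671875, 171.88674926757812), (178.66766357421875, 58.523536682128906), 87.80473327636719) [[521.  84.]
 [580.  81.]
 [587. 260.]
 [528. 262.]]
hole [223 194   5   5  24] [225.08333333 196.08333333] [553.4103499  217.52917351   3.        ]
t 16.3 p [415.  -52.3 172.7] yaw 73.15 zax [ 0.0055  0.0016 -1.    ] g 59.8 F [ 2.8 -0.5  2.2]
 shift now-axes [74.6 66.1 23.2]
 turn rv [ 0.0063  0.0025 -1.9172]  shift after turn [-87.6  47.7  22.7]
```

View pics/w10.png

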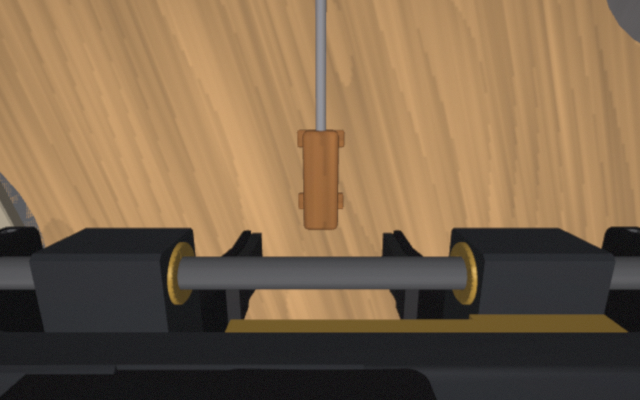

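View pics/t10.png

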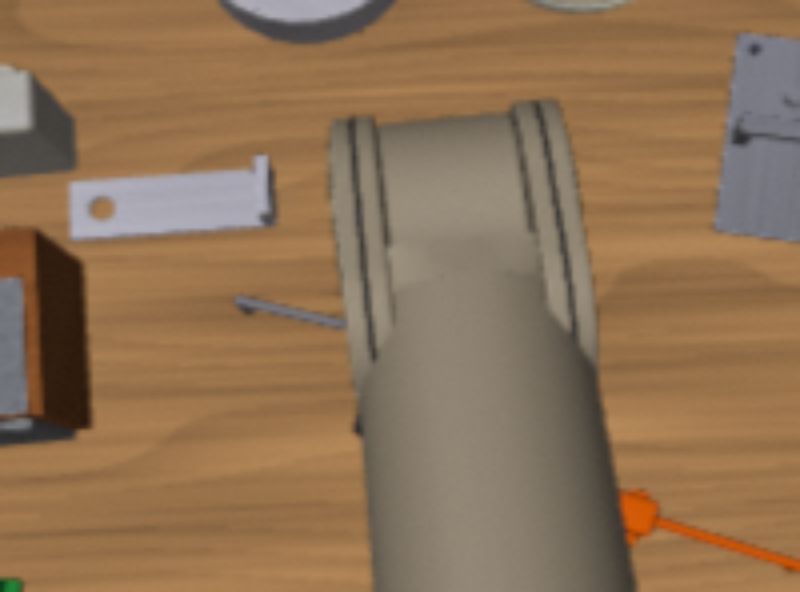

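```bash
cat >> h.py <<'E'
def bracket(im,reg):
    v0,v1,u0,u1=reg; a=im['image'];P=cloud(im);hsv=cv2.cvtColor(a,cv2.COLOR_RGB2HSV)
    m=np.zeros(a.shape[:2],np.uint8); m[v0:v1,u0:u1]=(hsv[v0:v1,u0:u1,1]<70)
    n,lab,st,_=cv2.connectedComponentsWithStats(m); i=1+np.argmax(st[1:,4]); m=lab==i
    print('comp',st[i])
    l=m&(P[...,2]>.042)&(P[...,2]<.056); q=P[l][:,:2]*1000
    print('leaf',len(q),cv2.minAreaRect(q.astype(np.float32)),'z',np.median(P[l][:,2]))
    f=m&(P[...,2]<.012)&(P[...,2]>.001); q=P[f][:,:2]*1000; rc=cv2.minAreaRect(q.astype(np.float32)); print('flat',len(q),rc,np.round(cv2.boxPoints(rc),1).tolist())
E
python3 - <<'E'
from h import *
bracket(load('top'),(172,206,205,275))
E
```

```text
comp [217 182  52  23 831]
leaf 58 ((556.1356201171875, 84.90080261230469), (9.846441268920898, 48.00724411010742), 88.65866088867188) z 0.05031021999076974
flat 721 ((555.6395263671875, 163.873291015625), (52.766815185546875, 159.7057647705078), 1.8633739948272705) [[526.7000122070312, 242.8000030517578], [531.9000244140625, 83.19999694824219], [584.5999755859375, 84.9000015258789], [579.4000244140625, 244.5]]
```

Run:
```python
from h import *
goto(556,85,140,181.8)
```

```text
t 16.35 p [414.7 -52.1 170.7] yaw 73.17 zax [ 0.0048  0.0015 -1.    ] g 60.2 F [ 0.  -0.1 -0.7]
 shift now-axes [172.1  95.5  31.6]
 turn rv [ 0.0055  0.002  -1.8959]  shift after turn [-145.6  132.6   30.7]
```

Call:
{"api": "move_arm", "payload": {
  "rows": [
    [[0, 0, 0], [28.7, 15.9, 5], 60],
    [[0, 0, 0], [28.7, 15.9, 5], 60],
    [[0, 0, 0], [28.7, 15.9, 5], 60],
    [[0, 0, 0], [28.7, 15.9, 5], 60],
    [[0, 0, 0], [28.7, 15.9, 5], 60],
    [[0, 0, 0], [28.7, 15.9, 5], 60]
  ]
}}

```text
time: 17.1
tool_pos: [0.5545, 0.0856, 0.1367]
tool_rot: [0.803, 0.596, -0.001, -0.0]
ft_force: [-0.7, 0.5, -0.0]
gripper_width: 0.688
```

Call:
{"api": "move_arm", "payload": {
  "rows": [
    [[0, 0, -0.158], [0, 0, 0], 60],
    [[0, 0, -0.158], [0, 0, 0], 60],
    [[0, 0, -0.158], [0, 0, 0], 60],
    [[0, 0, -0.158], [0, 0, 0], 60],
    [[0, 0, -0.158], [0, 0, 0], 60],
    [[0, 0, -0.158], [0, 0, 0], 60],
    [[0, 0, -0.158], [0, 0, 0], 60],
    [[0, 0, -0.158], [0, 0, 0], 60],
    [[0, 0, -0.158], [0, 0, 0], 60],
    [[0, 0, -0.158], [0, 0, 0], 60],
    [[0, 0, -0.158], [0, 0, 0], 60],
    [[0, 0, -0.158], [0, 0, 0], 60]
  ]
}}

```text
time: 18.6
tool_pos: [0.5537, 0.0848, 0.1368]
tool_rot: [-0.018, 1.0, -0.0, -0.001]
ft_force: [-0.7, -0.1, -1.1]
gripper_width: 0.691
```

Call:
{"api": "move_arm", "payload": {
  "rows": [
    [[0, 0, 0], [0, 0, 0], 60],
    [[0, 0, 0], [0, 0, 0], 60]
  ]
}}

```text
time: 18.85
tool_pos: [0.554, 0.0848, 0.1375]
tool_rot: [-0.014, 1.0, -0.0, -0.0]
ft_force: [0.3, -0.0, 0.2]
gripper_width: 0.69
```

Run:
```python
from h import *
o,im=snap('wrist'); save(im['image'],'w11.png')
goto(556,85,15,181.8,o)
o,im=snap('top'); save(im['image'],'t11.png')
```

```text
t 18.85 p [554.   84.8 137.5] yaw -178.4 zax [-9.e-04 -2.e-04 -1.e+00] g 60.0 F [ 0.3 -0.   0.2]
 shift now-axes [-2.200e+00  1.000e-01  1.225e+02]
 turn rv [-0.0002 -0.0009 -0.0035]  shift after turn [-2.000e+00  1.000e-01  1.225e+02]
```

View pics/w11.png

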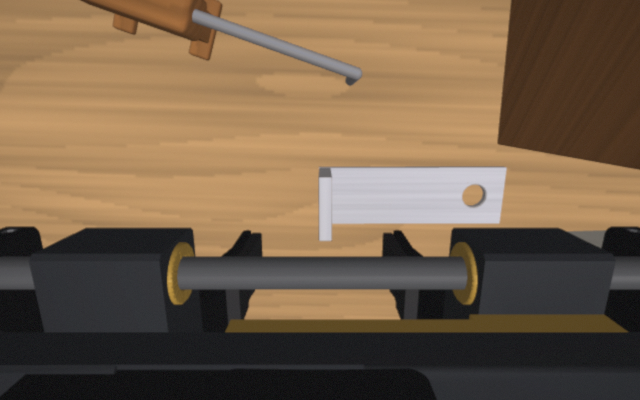

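View pics/t11.png

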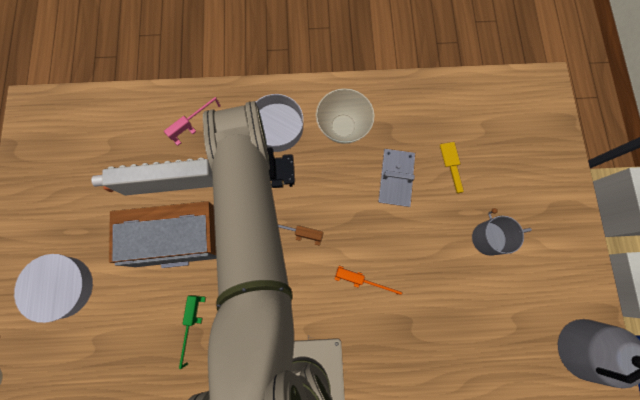

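```bash
cat >> h.py <<'E'
def wimg(im):
    M=Ro.from_quat(im['tr']).as_matrix(); mt=np.array(im['mount'])
    Rw=M@mt[:3,:3]; c=M@mt[:3,3]+np.array(im['tp']); im=dict(im); im['R']=Rw.T; im['t']=-Rw.T@c; return im
E
python3 - <<'E'
from h import *
im=wimg(load('wrist')); a=im['image']; P=cloud(im)
hsv=cv2.cvtColor(a,cv2.COLOR_RGB2HSV); m=np.zeros(a.shape[:2],bool); m[160:250,310:520]=1; m&=hsv[...,1]<50
for nm,lo,hi in (('leaf',.044,.056),('flat',.002,.012)):
    q=P[m&(P[...,2]>lo)&(P[...,2]<hi)][:,:2]*1000; rc=cv2.minAreaRect(q.astype(np.float32)); print(nm,len(q),rc)
for u,v in((325,170),(325,241),(322,240),(330,240)): print(cast(im,u,v,.05)*1000, P[v,u]*1000)
E
```

```text
leaf 849 ((557.18701171875, 86.65594482421875), (50.03947067260742, 9.225700378417969), 1.5217803716659546)
flat 9191 ((554.7999267578125, 162.2557373046875), (50.022579193115234, 159.385986328125), 1.5900532007217407)
[527.58328167  85.65269738  50.        ] [532.33261084  86.04423979  20.51948239]
[582.23562886  87.30346197  50.        ] [601.68366998  88.32094238  -1.10354156]
[581.48959945  84.99185076  50.        ] [581.99452155  85.00606329  48.66269102]
[581.31805229  91.09083086  50.        ] [581.72795791  91.12902725  48.91236209]
```

Call:
{"api": "move_arm", "payload": {
  "rows": [
    [[0, 0, 0], [-3.1, 1.9, 30], 60],
    [[0, 0, 0], [0, 0, 30], 60],
    [[0, 0, 0], [0, 0, 30], 60],
    [[0, 0, 0], [0, 0, 25], 60],
    [[0, 0, 0], [0, 0, 7.5], 60],
    [[0, 0, 0], [0, 0, 0], 60]
  ]
}}

```text
time: 19.7
tool_pos: [0.5573, 0.087, 0.0158]
tool_rot: [-0.016, 1.0, -0.0, -0.0]
ft_force: [-0.4, -0.4, -0.1]
gripper_width: 0.687
```

Call:
{"api": "move_arm", "payload": {
  "rows": [
    [[0, 0, 0], [0, 0, 0], 30],
    [[0, 0, 0], [0, 0, 0], 20],
    [[0, 0, 0], [0, 0, 0], 2],
    [[0, 0, 0], [0, 0, 0], 2],
    [[0, 0, 0], [0, 0, 0], 2],
    [[0, 0, 0], [0, 0, 0], 2],
    [[0, 0, 0], [0, 0, 0], 2]
  ],
  "newtons": 45
}}

```text
time: 20.58
tool_pos: [0.5573, 0.087, 0.0156]
tool_rot: [-0.016, 1.0, 0.0, -0.0]
ft_force: [-0.3, 0.4, -0.2]
gripper_width: 0.109
```

Call:
{"api": "move_arm", "payload": {
  "rows": [
    [[0, 0, 0], [0, 0, -10], 2],
    [[0, 0, 0], [0, 0, -20], 2],
    [[0, 0, 0], [0, 0, -30], 2],
    [[0, 0, 0], [0, 0, -40], 2],
    [[0, 0, 0], [0, 0, -35], 2],
    [[0, 0, 0], [0, 0, 0], 2],
    [[0, 0, 0], [0, 0, 0], 2]
  ]
}}

```text
time: 21.45
tool_pos: [0.5567, 0.0869, 0.15]
tool_rot: [-0.016, 1.0, -0.0, -0.001]
ft_force: [0.4, 0.4, -2.6]
gripper_width: 0.112
```

Run:
```python
from h import *
o,im=snap('wrist'); save(im['image'],'w12.png')
goto(408,-291,150,79.1,o)
im=wimg(dict(im,tp=o['tool_pos'],tr=o['tool_rot'])); P=cloud(im); hsv=cv2.cvtColor(im['image'],cv2.COLOR_RGB2HSV)
M=Ro.from_quat(o['tool_rot']).as_matrix(); Q=(P*1000-np.array(o['tool_pos'])*1000)@M
m=(hsv[...,1]<50)&(abs(Q[...,2]-9)<12)&(Q[...,1]>40)&(Q[...,1]<170)&(abs(Q[...,0])<40)
q=Q[m]; print(len(q)); A=np.c_[q[:,:2],np.ones(len(q))]; print('plane z=ax+by+c',np.linalg.lstsq(A,q[:,2],rcond=None)[0]); print(cv2.minAreaRect(q[:,:2].astype(np.float32)),q.min(0),q.max(0))
```

```text
t 21.45 p [556.7  86.9 150. ] yaw -178.19 zax [-1.e-03 -1.e-04 -1.e+00] g 9.8 F [ 0.4  0.4 -2.6]
 shift now-axes [ 1.606e+02 -3.730e+02  2.000e-01]
 turn rv [-1.0000e-03 -6.0000e-04  1.7927e+00]  shift after turn [-399.2  -74.6    0. ]
9594
plane z=ax+by+c [-1.34680729e-02  5.55150494e-03  1.04205793e+01]
((-7.359073638916016, 97.74642181396484), (64.97674560546875, 115.4969253540039), 0.01407710276544094) [-39.86153691  40.00269306   8.48828286] [ 25.14100254 155.48696753  20.97573111]
```

View pics/w12.png

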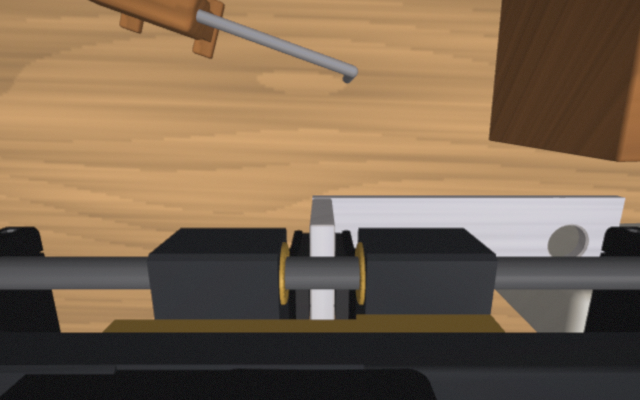

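Call:
{"api": "move_arm", "payload": {
  "rows": [
    [[0, 0, 0], [16.1, -37.3, 0], 2],
    [[0, 0, 0], [16.1, -37.3, 0], 2],
    [[0, 0, 0], [16.1, -37.3, 0], 2],
    [[0, 0, 0], [16.1, -37.3, 0], 2],
    [[0, 0, 0], [16.1, -37.3, 0], 2],
    [[0, 0, 0], [16.1, -37.3, 0], 2],
    [[0, 0, 0], [16.1, -37.3, 0], 2],
    [[0, 0, 0], [16.1, -37.3, 0], 2],
    [[0, 0, 0], [16.1, -37.3, 0], 2],
    [[0, 0, 0], [16.1, -37.3, 0], 2]
  ]
}}

```text
time: 22.75
tool_pos: [0.4069, -0.2917, 0.1496]
tool_rot: [-0.016, 1.0, 0.0, -0.001]
ft_force: [0.7, -0.4, -2.1]
gripper_width: 0.108
```

Call:
{"api": "move_arm", "payload": {
  "rows": [
    [[0, 0, 0.1494], [0, 0, 0], 2],
    [[0, 0, 0.1494], [0, 0, 0], 2],
    [[0, 0, 0.1494], [0, 0, 0], 2],
    [[0, 0, 0.1494], [0, 0, 0], 2],
    [[0, 0, 0.1494], [0, 0, 0], 2],
    [[0, 0, 0.1494], [0, 0, 0], 2],
    [[0, 0, 0.1494], [0, 0, 0], 2],
    [[0, 0, 0.1494], [0, 0, 0], 2],
    [[0, 0, 0.1494], [0, 0, 0], 2],
    [[0, 0, 0.1494], [0, 0, 0], 2],
    [[0, 0, 0.1494], [0, 0, 0], 2],
    [[0, 0, 0.1494], [0, 0, 0], 2]
  ]
}}

```text
time: 24.25
tool_pos: [0.4074, -0.2905, 0.1495]
tool_rot: [0.773, 0.635, -0.001, -0.001]
ft_force: [0.3, -0.4, -2.8]
gripper_width: 0.11
```

Call:
{"api": "move_arm", "payload": {
  "rows": [
    [[0, 0, 0], [0, 0, 0], 2],
    [[0, 0, 0], [0, 0, 0], 2]
  ]
}}

```text
time: 24.5
tool_pos: [0.4078, -0.2907, 0.1501]
tool_rot: [0.77, 0.638, -0.0, -0.0]
ft_force: [-0.7, 0.6, -2.8]
gripper_width: 0.116
```

Run:
```python
from h import *
o,im=snap('wrist'); save(im['image'],'w13.png')
goto(408,-291,35,79.1,o)
o,im=snap('top'); save(cv2.resize(im['image'][120:280,340:540],None,fx=4,fy=3.7),'t13.png')
o,im=snap('scene'); save(im['image'],'s13.png')
```

```text
t 24.5 p [ 407.8 -290.7  150.1] yaw 79.28 zax [-1.1e-03  3.0e-04 -1.0e+00] g 10.1 F [-0.7  0.6 -2.8]
 shift now-axes [ -0.2   0.4 115.1]
 turn rv [-0.0011 -0.0001  0.0032]  shift after turn [ -0.2   0.3 115.1]
```

View pics/w13.png

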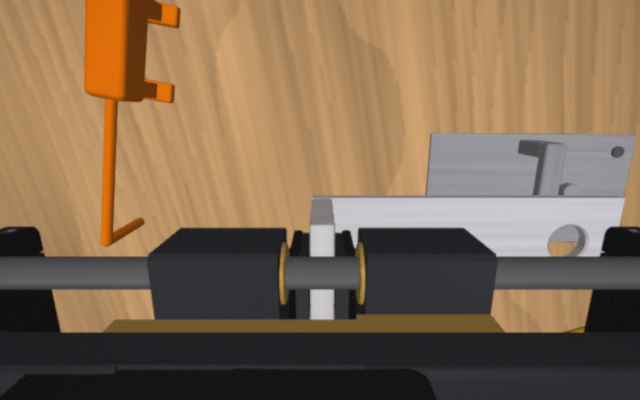

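View pics/t13.png

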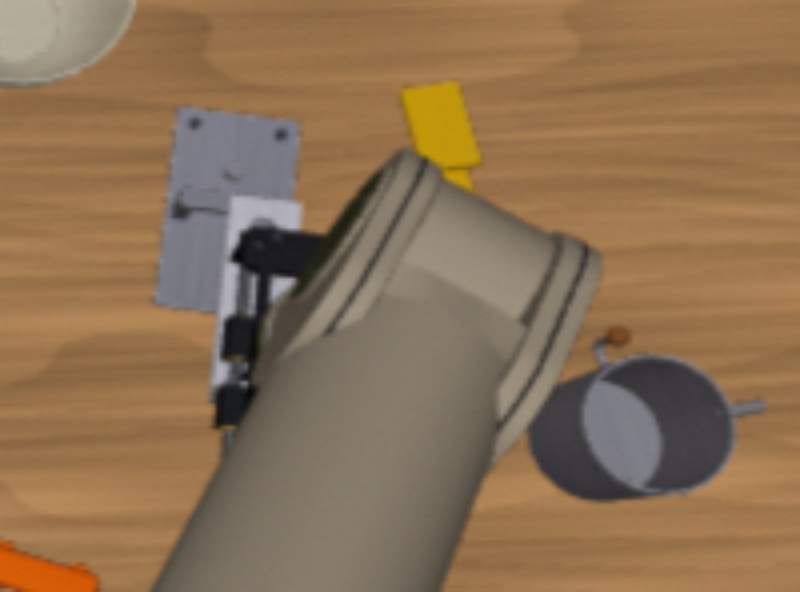

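View pics/s13.png

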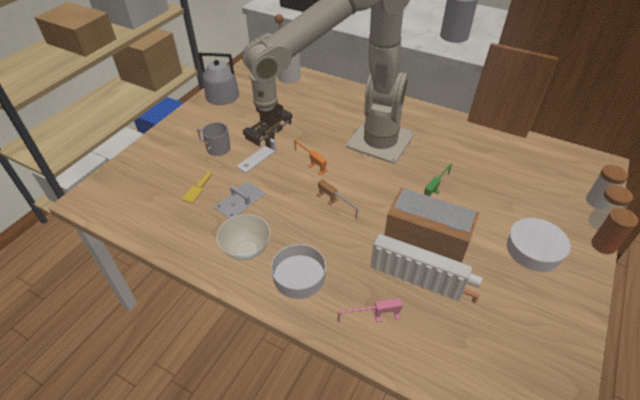

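Run:
```python
from h import *
im=wimg(load('wrist')); a=im['image']; P=cloud(im); hsv=cv2.cvtColor(a,cv2.COLOR_RGB2HSV)
M=Ro.from_quat(im['tr']).as_matrix(); tp=im['tp']; Q=(P-tp)*1000@M
g=np.zeros(a.shape[:2],bool); g[125:196,420:640]=1; g&=(hsv[...,1]<60)
pl=g&(P[...,2]>-.003)&(P[...,2]<.009)
# top edge per column
us=np.arange(440,630,5); E=[]
for u in us:
    v=np.nonzero(g[:,u])[0].min(); X=cast(im,u,v,.004); E.append((X-tp)*1000@M)
E=np.array(E); f=np.polyfit(E[:,1],E[:,0],1); print('edge x at y',f, E[[0,-1]].round(1))
# left edge per row
E=[]
for v in range(145,192,4):
    u=np.nonzero(g[v])[0].min(); X=cast(im,u-.5,v,.004); E.append((X-tp)*1000@M)
E=np.array(E); print('near edge y',E[:,1].round(1))
k=g&(P[...,2]>.038)&(P[...,2]<.05); q=Q[k]; print('keeper',len(q),cv2.minAreaRect(q[:,:2].astype(np.float32)), q.min(0),q.max(0),np.median(P[k][:,2]))
save(cv2.resize(a[120:270,400:640],None,fx=3.3,fy=3.3),'w13z.png')
```

```text
edge x at y [-7.51109090e-03  4.97323552e+01] [[ 49.1 103.6 146. ]
 [ 47.4 264.9 145.8]]
near edge y [95.2 95.5 95.8 95.1 95.4 95.7 95.1 95.3 95.6 95.  95.3 95.5]
keeper 1204 ((23.211233139038086, 180.40792846679688), (41.383541107177734, 17.87058448791504), 1.621367335319519) [  2.73037443 171.50970591 104.68631964] [ 43.83417294 189.77128569 111.78705555] 0.042910399274798575
```

View pics/w13z.png

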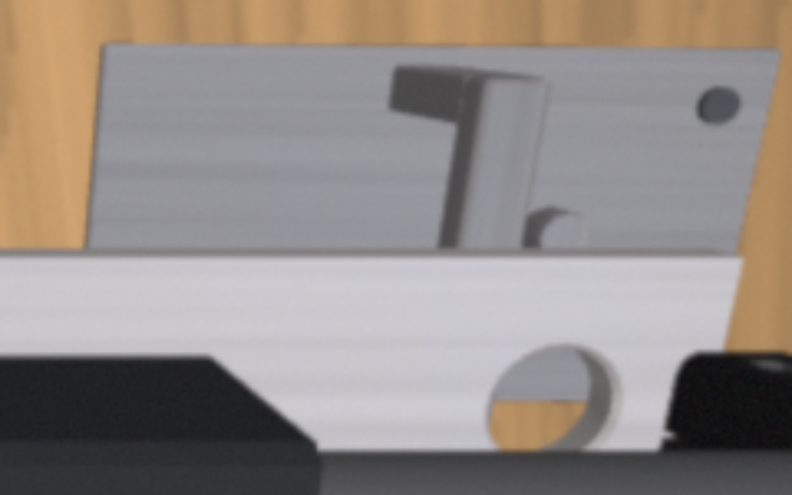

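Call:
{"api": "move_arm", "payload": {
  "rows": [
    [[0, 0, 0.006], [0, 0, 25], 2],
    [[0, 0, 0], [0, 0, 30], 2],
    [[0, 0, 0], [0, 0, 30], 2],
    [[0, 0, 0], [0, 0, 20], 2],
    [[0, 0, 0], [0, 0, 9.6], 2],
    [[0, 0, 0], [-0.3, 0, 0], 2],
    [[0, 0, 0], [0, 0, 0], 2]
  ]
}}

```text
time: 25.52
tool_pos: [0.4086, -0.2916, 0.0368]
tool_rot: [0.773, 0.634, 0.0, 0.001]
ft_force: [0.8, -0.7, -1.9]
gripper_width: 0.111
```

Run:
```python
from h import *
o,im=snap('wrist'); save(im['image'],'w14.png')
goto(0,0,35.5,78.9,o)
P=(np.array([624.0,-333.2,0])-np.array(o['tool_pos'])*1000)@Ro.from_quat(o['tool_rot']).as_matrix(); print('pin in tool',P)
o,im=snap('scene'); save(cv2.resize(im['image'][100:230,170:340],None,fx=4.5,fy=4.5),'s14.png')
```

```text
t 25.52 p [ 408.6 -291.6   36.8] yaw 78.76 zax [ 1.2e-03 -4.0e-04 -1.0e+00] g 9.7 F [ 0.8 -0.7 -1.9]
 shift now-axes [ 206.3 -457.6    0.7]
 turn rv [ 0.0012  0.0001 -0.0025]  shift after turn [ 207.4 -457.1    1.3]
pin in tool [  1.164308   219.34253184  37.05699588]
```

View pics/w14.png

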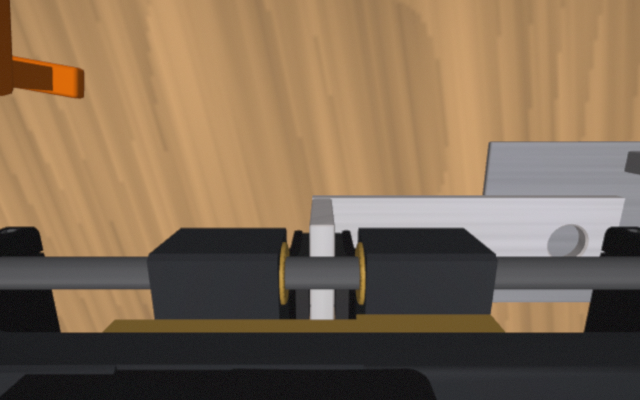

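View pics/s14.png

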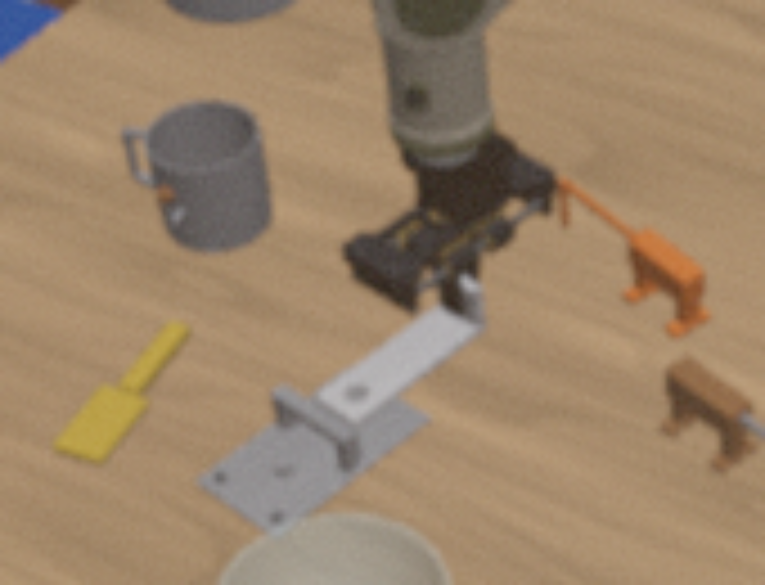

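Run:
```python
from h import *
im=wimg(load('wrist')); a=im['image']; hsv=cv2.cvtColor(a,cv2.COLOR_RGB2HSV)
M=Ro.from_quat(im['tr']).as_matrix(); tp=im['tp']
g=np.zeros(a.shape[:2],bool); g[130:194,470:640]=1; g&=(hsv[...,1]<60)
E=[]
for u in range(500,636,5):
    v=np.nonzero(g[:,u])[0].min(); E.append((cast(im,u,v,.004)-tp)*1000@M)
E=np.array(E); print('edge',np.polyfit(E[:,1],E[:,0],1),E[:,0].mean())
E=[]
for v in range(150,192,4):
    u=np.nonzero(g[v])[0].min(); E.append((cast(im,u-.5,v,.004)-tp)*1000@M)
print('near y',np.array(E)[:,1].mean())
# bracket edge +x
m=(hsv[...,1]<40)&(a[...,2]>150); 
E=[]
for u in range(350,615,8):
    v=np.nonzero(m[180:230,u])[0].min()+180; E.append((cast(im,u,v,tp[2]-.0096)-tp)*1000@M)
E=np.array(E); print('bracket edge',np.polyfit(E[:,1],E[:,0],1),E[:,0].mean(),E[[0,-1],1])
```

```text
edge [7.88383961e-03 4.97684293e+01] 50.84714871833178
near y 93.20536672303011
bracket edge [ 0.07693634 21.59708379] 27.868385347577227 [ 14.96587822 147.80099379]
```

```bash
cat >> h.py <<'E'
def avgpin(n=6,pin=(624.0,-333.2)):
    ps=[];ys=[];
    for i in range(n):
        o=monitor.get_obs(); M=Ro.from_quat(o['tool_rot']).as_matrix(); ps.append(np.array(o['tool_pos'])*1000); ys.append(np.degrees(np.arctan2(M[1,0],M[0,0]))); imaging.get_image('wrist')
    p=np.mean(ps,0);y=np.mean(ys); c,s=np.cos(np.radians(y)),np.sin(np.radians(y)); d=np.array(pin)-p[:2]
    print('t',o['time'],'p',p.round(2),'sd',np.std(ps,0).round(2),'yaw',y.round(3),np.std(ys).round(3),'pin in tool',(d@[c,s]).round(2),(d@[s,-c]).round(2),'F',o['ft_force'].round(1))
E
python3 -c "
from h import *
avgpin()"
```

```text
t 25.875 p [ 408.44 -291.31   36.5 ] sd [0.15 0.08 0.2 ] yaw 78.755 0.002 pin in tool 0.95 219.58 F [-0.6  0.9 -2.2]
```

Call:
{"api": "move_arm", "payload": {
  "rows": [
    [[0, 0, -0.005], [0, 0, 1], 2],
    [[0, 0, 0], [0, 10, 0], 2],
    [[0, 0, 0], [0, 12, 0], 2],
    [[0, 0, 0], [0, 12, 0], 2],
    [[0, 0, 0], [0, 12, 0], 2],
    [[0, 0, 0], [0, 12, 0], 2],
    [[0, 0, 0], [0, 12, 0], 2],
    [[0, 0, 0], [0, 0, 0], 2],
    [[0, 0, 0], [0, 0, 0], 2]
  ]
}}

```text
time: 27.05
tool_pos: [0.4763, -0.3046, 0.0349]
tool_rot: [0.772, 0.636, -0.0, -0.0]
ft_force: [-0.6, -0.2, -2.3]
gripper_width: 0.114
```

Run:
```python
from h import *
avgpin(3)
o,im=snap('wrist'); save(im['image'],'w15.png')
o,im=snap('scene'); save(cv2.resize(im['image'][140:230,190:310],None,fx=6,fy=6,interpolation=cv2.INTER_CUBIC),'s15.png')
o,im=snap('top'); save(cv2.resize(im['image'][120:220,350:470],None,fx=6,fy=6,interpolation=cv2.INTER_CUBIC),'t15.png')
```

```text
t 27.15 p [ 476.32 -304.58   34.93] sd [0.02 0.01 0.06] yaw 79.012 0.004 pin in tool 0.06 150.43 F [-0.   0.1 -1.8]
```

View pics/w15.png

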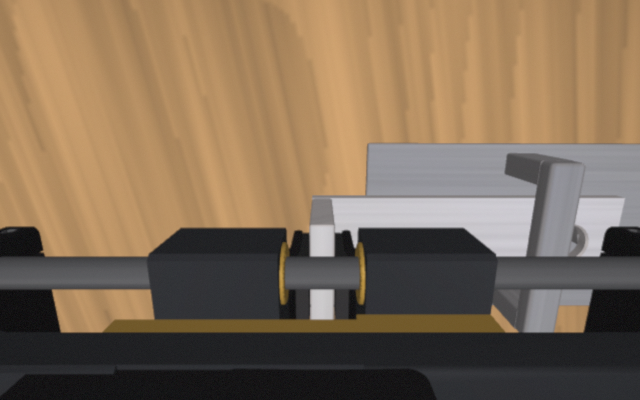

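View pics/s15.png

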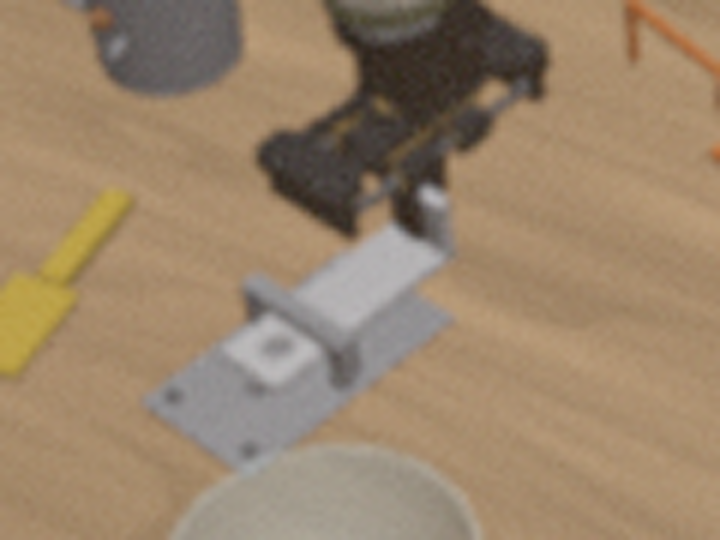

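View pics/t15.png

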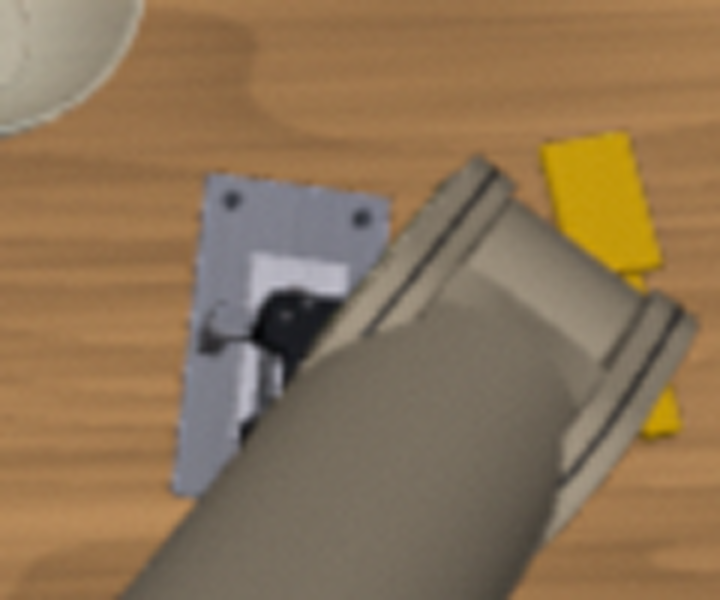

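Run:
```python
from h import *
im=wimg(load('wrist')); a=im['image']; hsv=cv2.cvtColor(a,cv2.COLOR_RGB2HSV); P=cloud(im)
M=Ro.from_quat(im['tr']).as_matrix(); tp=im['tp']; Q=(P-tp)*1000@M
g=np.zeros(a.shape[:2],bool); g[130:194,340:640]=1; g&=(hsv[...,1]<60)
E=[]
for v in range(150,192,4):
    u=np.nonzero(g[v])[0].min(); E.append((cast(im,u-.5,v,.004)-tp)*1000@M)
print('near y',np.array(E)[:,1].mean(), '->pin',np.array(E)[:,1].mean()+125)
E=[]
for u in range(380,636,5):
    v=np.nonzero(g[:,u])[0].min(); E.append((cast(im,u,v-.5,.004)-tp)*1000@M)
E=np.array(E);print('edge',np.polyfit(E[:,1],E[:,0],1),E[:,0].mean())
k=(P[...,2]>.038)&(P[...,2]<.05)&(hsv[...,1]<60); k[:150]=0;k[330:]=0;k[:,500:530]&=True;k[:,:500]=0;k[:,600:]=0
q=Q[k];print('keeper',cv2.minAreaRect(q[:,:2].astype(np.float32)),np.percentile(q,[1,50,99],axis=0).round(1))
m=(abs(Q[...,2]-10)<6)&(hsv[...,1]<60)&(Q[...,1]>15)&(Q[...,1]<160)&(abs(Q[...,0])<40); q=Q[m];A=np.c_[q[:,:2],np.ones(len(q))];print(np.linalg.lstsq(A,q[:,2],rcond=None)[0],q.min(0),q.max(0))
```

```text
near y 25.51483840564788 ->pin 150.51483840564788
edge [-4.75658806e-03  5.07459938e+01] 50.2576594958548
keeper ((1.4445457458496094, 110.00431823730469), (87.7383041381836, 17.50012969970703), 0.27422186732292175) [[-38.8 102.   -9.6]
 [ 15.1 108.3  -8. ]
 [ 45.  117.8  -3.3]]
[8.13291666e-03 4.83133672e-03 1.02824895e+01] [-39.92516709  15.00705717   4.00924726] [ 39.93886728 156.22515785  15.99999902]
```

Call:
{"api": "move_arm", "payload": {
  "rows": [
    [[0, 0, 0], [0, 7, 0], 2],
    [[0, 0, 0], [0, 7, 0], 2],
    [[0, 0, 0], [0, 6.2, 0], 2],
    [[0, 0, 0], [0, 0, 0], 2],
    [[0, 0, 0], [0, 0, 0], 2]
  ]
}}

```text
time: 27.98
tool_pos: [0.4964, -0.3085, 0.0349]
tool_rot: [0.771, 0.636, -0.0, -0.0]
ft_force: [0.1, 0.1, -2.4]
gripper_width: 0.114
```

Run:
```python
from h import *
avgpin(2)
o,im=snap('wrist'); save(im['image'],'w16.png')
o,im=snap('scene'); save(cv2.resize(im['image'][140:230,190:310],None,fx=6,fy=6,interpolation=cv2.INTER_CUBIC),'s16.png')
```

```text
t 28.025 p [ 496.38 -308.43   34.89] sd [0.02 0.02 0.01] yaw 79.024 0.001 pin in tool -0.02 130.0 F [ 0.1 -0.2 -2.5]
```

View pics/w16.png

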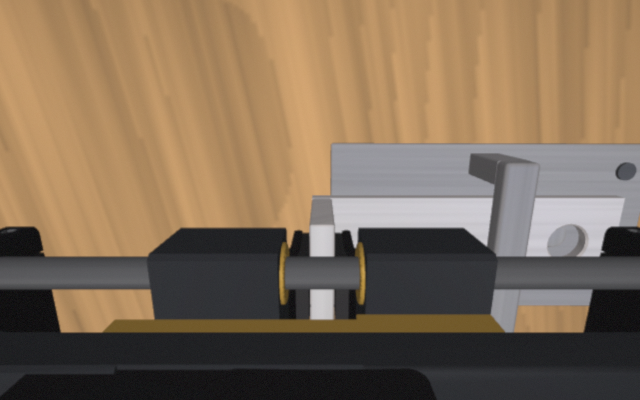

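View pics/s16.png

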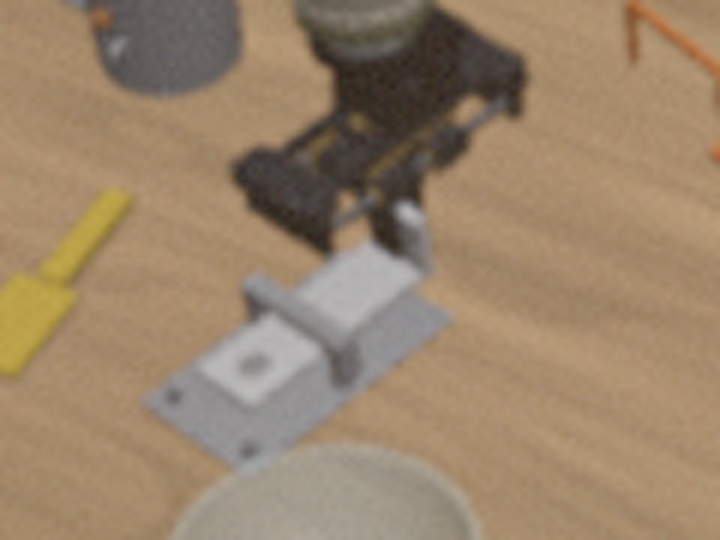

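Call:
{"api": "move_arm", "payload": {
  "rows": [
    [[0, 0, 0], [0, 0, 2.5], 2],
    [[0, 0, 0], [0, 0, 2.5], 2],
    [[0, 0, 0], [0, 0, 2.5], 2],
    [[0, 0, 0], [0, 0, 2], 2],
    [[0, 0, 0], [0, 0, 0], 2]
  ]
}}

```text
time: 28.8
tool_pos: [0.4965, -0.3083, 0.0253]
tool_rot: [0.771, 0.636, -0.0, -0.0]
ft_force: [-1.2, -0.6, -2.7]
gripper_width: 0.111
```

Call:
{"api": "move_arm", "payload": {
  "rows": [
    [[0, 0, 0], [0, 0, 1.5], 2],
    [[0, 0, 0], [0, 0, 1.5], 2],
    [[0, 0, 0], [0, 0, 1.5], 2],
    [[0, 0, 0], [0, 0, 0], 2]
  ]
}}

```text
time: 29.3
tool_pos: [0.4966, -0.3083, 0.0209]
tool_rot: [0.771, 0.636, -0.0, -0.0]
ft_force: [-0.8, 0.3, -2.7]
gripper_width: 0.112
```

Run:
```python
from h import *
avgpin(2)
o,im=snap('wrist'); save(im['image'],'w17.png')
```

```text
t 29.35 p [ 496.58 -308.35   20.9 ] sd [0.02 0.03 0.04] yaw 79.034 0.0 pin in tool -0.16 129.82 F [-1.8  0.8 -2.2]
```

View pics/w17.png

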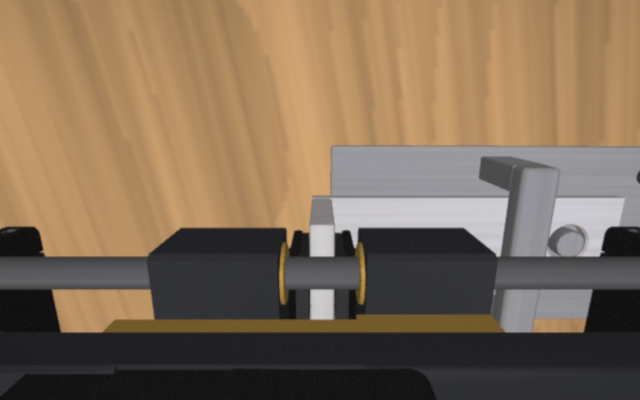

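Call:
{"api": "move_arm", "payload": {
  "rows": [
    [[0, 0, 0], [0, 0, 0.8], 2],
    [[0, 0, 0], [0, 0, 0], 2],
    [[0, 0, 0], [0, 0, 0], 12],
    [[0, 0, 0], [0, 0, 0], 16],
    [[0, 0, 0], [0, 0, 0], 22],
    [[0, 0, 0], [0, 0, 0], 30],
    [[0, 0, 0], [0, 0, 0], 30],
    [[0, 0, 0], [0, 0, -8], 30],
    [[0, 0, 0], [0, 0, -20], 30],
    [[0, 0, 0], [0, 0, -30], 30],
    [[0, 0, 0], [0, 0, -40], 30],
    [[0, 0, 0], [0, 0, -40], 30]
  ]
}}

```text
time: 30.95
tool_pos: [0.4966, -0.3087, 0.161]
tool_rot: [0.772, 0.636, 0.0, 0.001]
ft_force: [0.2, -0.2, -0.3]
gripper_width: 0.338
```

Call:
{"api": "move_arm", "payload": {
  "rows": [
    [[0, 0, 0], [-10, -30, -20], 30],
    [[0, 0, 0], [-10, -30, -10], 30],
    [[0, 0, 0], [0, -20, 0], 30],
    [[0, 0, 0], [0, 0, 0], 30]
  ]
}}

```text
time: 31.45
tool_pos: [0.4136, -0.3132, 0.1897]
tool_rot: [0.772, 0.636, 0.001, 0.001]
ft_force: [0.1, 0.7, 0.4]
gripper_width: 0.348
```

Run:
```python
from h import *
o,im=snap('wrist'); save(im['image'],'w18.png'); w=wimg(dict(im,tp=o['tool_pos'],tr=o['tool_rot']))
o,im=snap('top'); save(im['image'],'t18.png')
o,im=snap('scene'); save(im['image'],'s18.png'); save(cv2.resize(im['image'][140:230,190:310],None,fx=6,fy=6,interpolation=cv2.INTER_CUBIC),'s18z.png')
P=cloud(w); v,u=np.mgrid[:400,:640]
d=np.array([np.cos(np.radians(-10.95)),np.sin(np.radians(-10.95))]); n=np.array([-d[1],d[0]])
D=P[...,:2]*1000-[624,-333.2]; X=D@d; Y=D@n; Z=P[...,2]*1000
for nm,m in (('leaf',(abs(Y)<35)&(X<-110)&(X>-150)&(Z>45)&(Z<62)),('flatA',(abs(Y)<22)&(X<-60)&(X>-115)&(Z<20)),('flatB',(abs(Y)<22)&(X<22)&(X>14)&(Z<20))):
    if m.sum(): print(nm,m.sum(),'X',X[m].min().round(1),X[m].max().round(1),'Y',Y[m].min().round(1),Y[m].max().round(1),'z',np.median(Z[m]).round(1))
```

```text
leaf 780 X -135.0 -124.3 Y -24.7 25.1 z 53.0
flatA 2333 X -112.9 -60.0 Y -21.8 22.0 z 9.2
flatB 367 X 14.1 22.0 Y -21.9 21.9 z 9.2
```

View pics/w18.png

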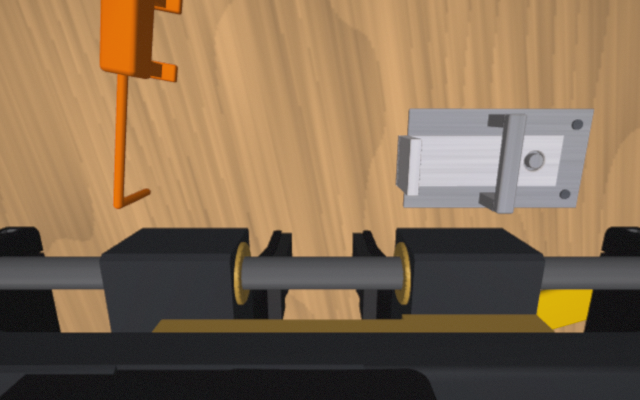

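View pics/s18.png

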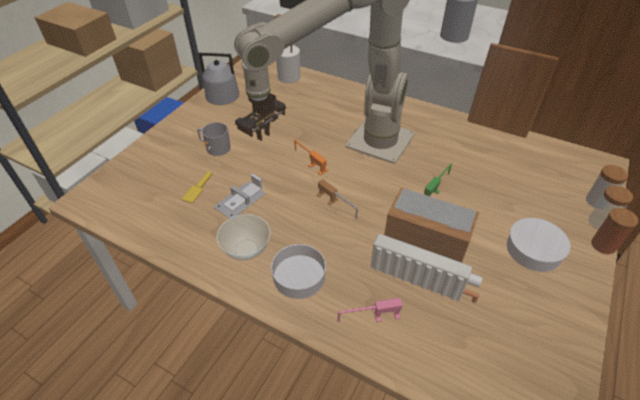

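View pics/s18z.png

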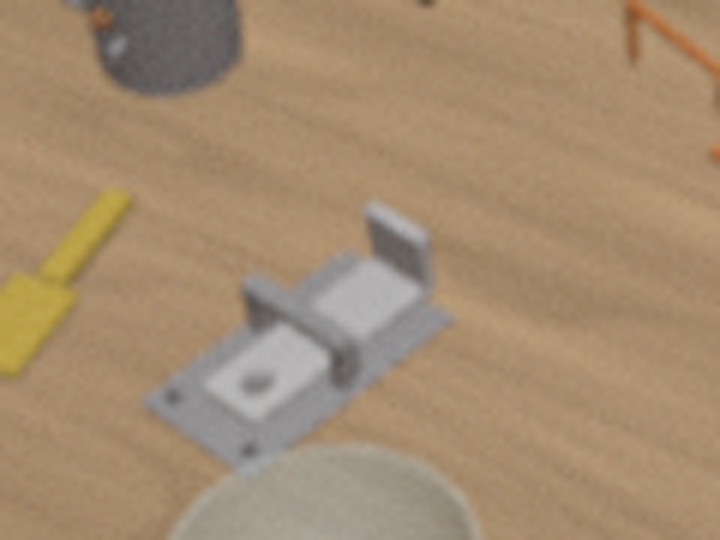

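View pics/t18.png

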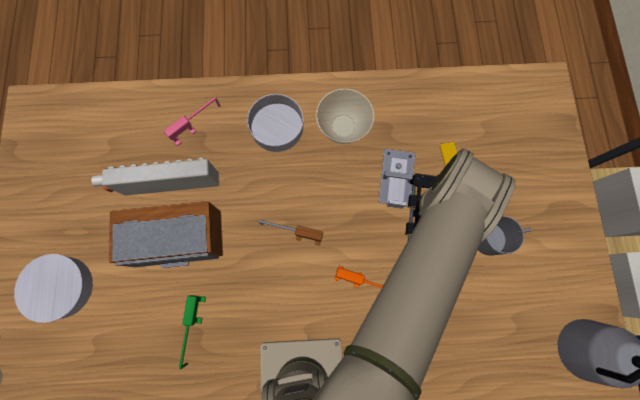

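Docked: the flat leaf reads 9.2 mm high on both sides of the keeper (10 expected), and the pin shows in the hole at wrist pixel (535,160). The leaf is at x −135 to −124, the rod stands clear, and the other things are in place.

```bash
python3 -c "
from h import *
print(r.job_done())"
```

```text
the job is handed in; nothing more can be done
None
```

The bracket is docked and released, and I handed the job in at about 32 s of the 67 s allowed.

- **Drawing it out:** I hooked the upright leaf with the wooden-grip rod and pulled it until the leaf was about 147 mm outside the gap.
- **Rod:** I stood it back on its feet at its old spot, well clear of the dock. Only then did I pinch the leaf.
- **Docking:** I slid the flat leaf under the keeper about 15 mm above the base plate, lowered it over the pin without contact force, let go and backed off.

**Last checks:**
- The flat leaf reads 9.2 mm high on both sides of the keeper, so it lies flat. The expected value is 10 mm, within the 2 mm calibration.
- The upright leaf is at dock x −135 to −124 mm, on the keeper's side, and centred. Its top edge reads 53 mm where 54 mm is expected.
- The pin shows in the middle of the hole.
- The bowl, tin, sifter and scraper look unmoved in the pictures; I did not measure them. The sifter and scraper are partly hidden by the arm in the last top view, but the scene camera shows them in place.

One disagreement: wrist-view estimates of the dock's yaw differed by about 0.4°. I used a value near the top view's, 79.05° for the tool. An edge fit on the held bracket gave a clearly wrong slope, so I ignored it.

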